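# Snap the net tools into the sprung clips on the boathouse flap

## Robot

A 7-joint arm with a two-finger parallel gripper is mounted at the origin on the work surface. World frame = base frame: x ahead of the robot, y to its left, z up, the work surface at z = 0. Lengths are in m, angles in rad, forces in N, time in s.
With the tool pointing down it reaches from about 0.425 to 0.925 m from the base axis. Payload 6.8 kg.
Tool frame: the origin (TCP) lies at the very end of the fingers, on their centre line; the grasp point (between the pads) lies 19 mm behind it; z points along the fingers, x is the direction in which the jaws open and shut, and the axes are right-handed (so a half turn about z gives the same grasp; the last joint's range is limited). The gripper opens to 85 mm and grips with 20 to 120 N. Pads are 22 mm wide; open, the fingers measure 114 mm over their backs; the gripper's body (76 mm by 85 mm) begins 54 mm behind the grasp point. The pads swing forward as they close: fully open they stand 13 mm farther back than shut.
Start: joints at [-1.391, 0.477, 0.022, 1.555, -0.011, 1.109, -0.083], TCP at [0.192, 0.647, 0.231] pointing down, gripper open.
Joint ranges: [-2.96, 2.96], [-0.34, 2.1], [-1.41, 1.46], [0.24, 2.44], [-1.37, 4.51], [0.17, 1.92], [-2.96, 2.96]. Speed limits (rad/s): [2.39, 2.39, 3.14, 3.14, 3.14, 3.14, 3.14].

## Interface

Orientations are given as a rotation vector (axis times angle).
In Python, from bench import r, grab_frame gives the robot as it stands. The module is installed in compiled form; this text tells all that it offers.
- The arm moves only by the tool send_rows, never from a script. Its argument "series" is a list of rows, each a list of 2 entries, a list of its own where there are three numbers: the shift along the tool's x, y, z in m, then the turn, a rotation vector about the tool's x, y, z in units of 5 degrees (1.0 is 5 degrees). A call has 1 to 20 rows; each row shifts and turns the commanded pose from where the row before left it, along the tool's axes as they then stand; what a row does not reach is not made up. A row lasts 1/8 s, in which the tool goes at most 62.5 mm and 10.7 degrees, less where a joint would pass 70% of its speed; a pose out of reach is approached as far as the arm can. A call is refused whole if a number of a shift passes 0.0625 or a number of a turn 1, either way. A call with a gripper value outside its range is refused whole. "fingers" is the closure in counts, from 0 (fully open) to 255 (shut), set as the call begins (left out, the last holds). The fingers move at their own pace and stop on an object; "grip_force" is the grip in N (left out, the last holds). Time passes only in rows, so rows that do not move let the fingers close. It gives the time, the measured TCP pose, the force and the opening at its end, in the units of the state.
- r.get_obs(): the state, without advancing time (a new reading comes with each control period).
- grab_frame(name): name is "side" or "top"; returns a dict with "frame" (384x512x3 uint8, red, green, blue), "fx", "fy", "cx", "cy" (pixels), "origin" and "rotation" of the camera in the world. Camera axes: x right, y down, z forward; pixel columns grow to the right and rows downward; lengths in m; the calibration is good to about 2 mm. A picture is of the moment at which its call begins. There is no depth.
- r.hand_in(): hands the job in, once; it reports no verdict.
The state is a dict: "clock": time; "joints": joint angles; "qvel": joint speeds; "tau": joint torques, N m; "tcp_pos": TCP position; "orientation": TCP orientation; "contact_force": force on the tool from outside, world axes, zero at the start; "moment": the same for the moment, N m; "grip_width": finger opening in m.
Only numpy, scipy, OpenCV 4.12 (cv2) and the standard library are available. Lean on these libraries where they do the work, as an engineer would, in place of code of your own. Each camera call takes 0.05 s, during which the arm holds its last target.

## Task

Put the two net tools away on the dropped flap: press each one by its handle sideways into the pair of spring clips marked with the colour of its end cap until it snaps fully home in both clips, handle centred on the pair, cap end up the slope and blade or spike pointing down. The clip rail gives under a push, so press firmly enough to feel the snap but do not ram it. Leave everything else where it stands.

Things in the scene. Friction and masses are not known exactly. Their poses are not given: they have to be found in the camera images.
- shelf: Sea-blue fir shelf, fixed: 145 deep (x), 460 wide (y), top 275 above the table. Origin on the table under the flap's hinge; x points back into the shelf, y along the clip row, z up. From the hinge a fixed plywood flap 360 wide slopes down towards the robot (-x), 30 degrees from level. The opening with wooden pegs above it is not used.
- rail: Clip rail on the flap: pale board 104 (x) by 300 (y), 12 thick; origin: centre of its upper face. x points up the slope, y along the row, z square out of the board, 30 degrees from vertical, leaning to the robot. On springy mounts: pushed with over about 3 N it sinks along -z, up to 16 mm (at about 14 N), then stops hard; it returns when let go. Bears three clip places, at y = -95, 0, 95.
- place_mid (a point): Where a handle's middle lies when home in the middle clip place: 26 above the rail's face at its y = 0; axes as the rail's. Each place is two steel spring clips at x = -38 and +38, each 14 wide along x, on black bases with tops 16 above the rail's face; the 62 between the clips is free for fingers. They open to +z (see place_left for their action).
- place_left (a point): The same point of the place at the rail's y = +95. Action of a clip pair: a 20 mm handle laid along x over both clips meets the lips with its axis about 17 above home; pushed along -z with very roughly 10 to 25 N in all it snaps past them and rests on the bases. Lips end 19 above the home point and 16 to either side of it and spread 3 more each side.
- place_right (a point): The same point of the place at the rail's y = -95; same clips.
- tag_red: Red tag, 20 x 40 x 6 high, fixed on the white sill at the upper edge of the flap, in line with (same shelf y as) the middle of one of the three clip places, which it marks. Origin at the centre of its underside, 130 above the table; its axes are parallel to the shelf's.
- tag_yellow: Yellow tag, same form, marks another clip place.
- tag_green: Green tag, same form, marks the spare place, to be left empty.
- gauge_mid (a point): Middle of the handle (on its axis, 10 above the table at the start) of the net gauge, 130 g: round dark horn handle 20 thick, from x = -65 to +65; square red end cap 20 x 20 on it to x = +77; at the other end a brass ferrule and a flat brass blade 26 wide, 4 thick, to x = -137. x runs along the handle towards the red cap. It lies flat on the table.
- gauge_tip (a point): End of the gauge's blade, 137 from the middle of the handle.
- fid_mid (a point): Middle of the handle (on its axis, 10 above the table at the start) of the fid, 140 g: round brown wooden handle 20 thick, from x = -65 to +65; square yellow end cap 20 x 20 to x = +77; at the other end a brass ferrule and a tapering steel spike to x = -137. x runs along the handle towards the yellow cap. It lies on the table.
- fid_tip (a point): Point of the fid's spike, 137 from the middle of the handle.
- buoy1: Orange plastic net buoy, 76 across, 86 high, standing on the shelf; origin under its centre.
- buoy2: The other orange net buoy, same size, on the shelf.
- scale: Brass spring fish scale, 22 x 150 x 22, lying on the shelf; origin under its centre.
- cleat: Cast-bronze boat cleat, 94 long, 47 high, on the shelf; origin under its centre.
- mug: White mug, 82 across, 85 high, on the table; origin under its centre.
- tin: Closed tin, 72 across, 100 high, on the table; origin under its centre.
- sinker: Grey cone-shaped sinker, 56 across, 58 high, on the table; origin under its centre.
Things that resemble listed ones, but are neither listed nor needed, are in the scene too. Leave any green or pink look-alike of the part that bears gauge_mid alone.

How it is judged:
By the outcome, as a careful person would: the job done as asked, in the order asked, and still so for the second after the job is handed in, with the robot touching nothing.
It also fails if it takes over 67 s, if anything falls off the work surface, if the arm or the gripper's body presses on something with over 40 N, if the wrist force passes 120 N, or if a joint passes its speed limit or range.

## Working session

There is one attempt and no reset: what is moved stays moved. The work goes in short steps, Python scripts to look and compute and a tool call to move; the robot and the scene stay as the last step left them, time stands still between calls to the robot, and variables do not carry over. Pictures are saved under pics/ and viewed, and the job is handed in when it is done.

Besides the shell and the picture viewer there is one more tool, called as name([rows], argument=value, ...), one row to a line, values as JSON. send_rows: Moves the arm, as the interface text tells. Its arguments: {"type":"object","properties":{"series":{"type":"array"},"fingers":{"type":"number"},"grip_force":{"type":"number"}},"required":["series"]}

```bash
mkdir -p pics; ls; python3 - <<'E'
from bench import r, grab_frame
import cv2,pickle
print(r.get_obs())
for n in("side","top"):
    f=grab_frame(n); pickle.dump(f,open(f"{n}0.pkl","wb"))
    print(n,{k:v for k,v in f.items() if k!="frame"})
    cv2.imwrite(f"pics/{n}0.png",f["frame"][:,:,::-1])
E
```

```text
pics
{'clock': 0.0, 'joints': array([-1.3911161 ,  0.47783302,  0.02235172,  1.55647552, -0.01151628,
        1.10928808, -0.08309325]), 'qvel': array([-1.98758244e-04,  1.81745974e-03, -4.75994163e-04,  1.18861701e-03,
        7.29505557e-05, -1.28303911e-04, -1.18894964e-03]), 'tau': array([-3.84055802e-04, -5.96436954e+01,  1.60756007e+00, -2.81199986e+01,
        1.24858349e-02,  9.02235130e-03, -1.86666426e-05]), 'tcp_pos': array([0.19142818, 0.64665711, 0.23029371]), 'orientation': array([ 2.51603403e+00,  1.87922186e+00, -2.22994805e-03]), 'contact_force': array([ 0.16969639, -0.08026183,  0.29105446]), 'moment': array([-0.00897008,  0.02444222,  0.02558109]), 'grip_width': 0.08544092920814082}
side {'fx': 365.3660643509929, 'fy': 365.3660643509929, 'cx': 256.57571636968316, 'cy': 189.33860762143706, 'origin': array([ 0.35452773, -0.99203506,  0.95380036]), 'rotation': array([-2.2693175 ,  0.17420316, -0.107484  ])}
top {'fx': 351.9379666781871, 'fy': 351.9379666781871, 'cx': 260.0886181408387, 'cy': 191.5607463720242, 'origin': array([ 0.32226064, -0.04823223,  1.26469272]), 'rotation': array([-2.12642483,  2.13524523, -0.17422953])}
```

View pics/side0.png

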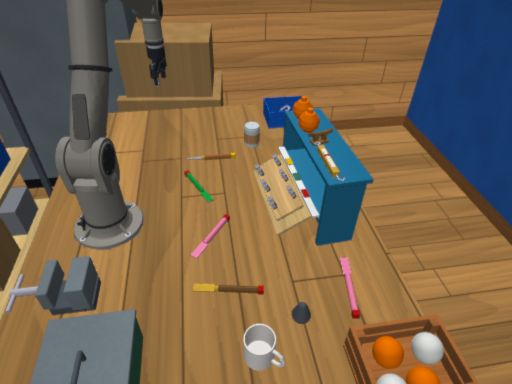

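View pics/top0.png

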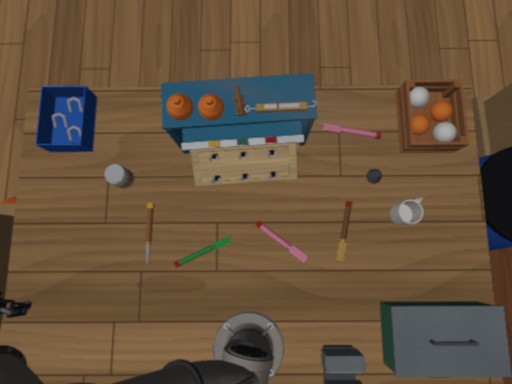

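```bash
cat > h.py <<'E'
import numpy as np,cv2,pickle
from scipy.spatial.transform import Rotation as R
def load(n): return pickle.load(open(n+".pkl","rb"))
def ray(f,u,v):
    d=np.array([(u-f["cx"])/f["fx"],(v-f["cy"])/f["fy"],1.])
    return f["origin"],R.from_rotvec(f["rotation"]).apply(d)
def atz(f,u,v,z):
    o,d=ray(f,u,v); return o+d*(z-o[2])/d[2]
def proj(f,P):
    p=R.from_rotvec(f["rotation"]).inv().apply(np.atleast_2d(P)-f["origin"])
    return np.c_[f["cx"]+f["fx"]*p[:,0]/p[:,2],f["cy"]+f["fy"]*p[:,1]/p[:,2]]
def crop(f,x0,y0,x1,y1,s,fn):
    im=f["frame"][y0:y1,x0:x1,::-1]
    im=cv2.resize(im,None,fx=s,fy=s,interpolation=cv2.INTER_CUBIC)
    for k in range((x0+9)//10*10,x1,10):
        cv2.line(im,(int((k-x0+.5)*s),0),(int((k-x0+.5)*s),6 if k%50 else 16),(255,255,255),1)
    for k in range((y0+9)//10*10,y1,10):
        cv2.line(im,(0,int((k-y0+.5)*s)),(6 if k%50 else 16,int((k-y0+.5)*s)),(255,255,255),1)
    cv2.imwrite(fn,im)
E
python3 - <<'E'
from h import *
t=load("top0");s=load("side0")
crop(t,160,70,320,190,5,"pics/c_rail.png")
crop(t,320,190,420,270,6,"pics/c_gauge.png")
crop(t,110,190,210,270,6,"pics/c_fid.png")
crop(s,240,90,380,250,4,"pics/c_srail.png")
print(s["frame"].shape)
E
```

```text
(384, 512, 3)
```

View pics/c_rail.png

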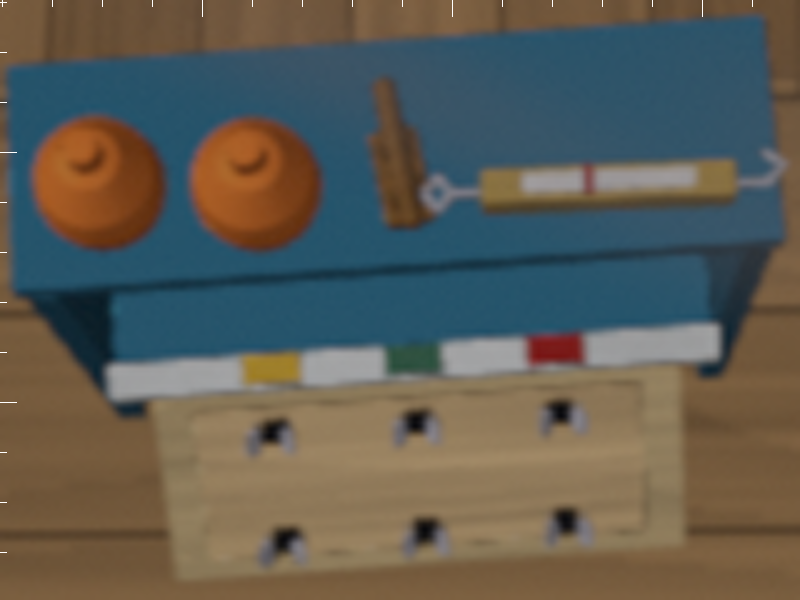

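View pics/c_gauge.png

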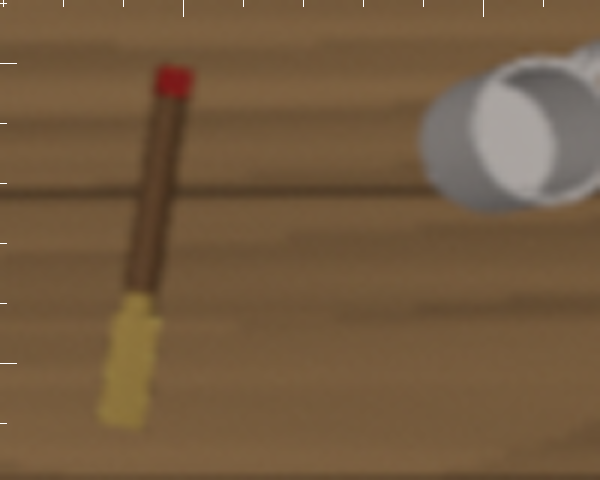

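View pics/c_fid.png

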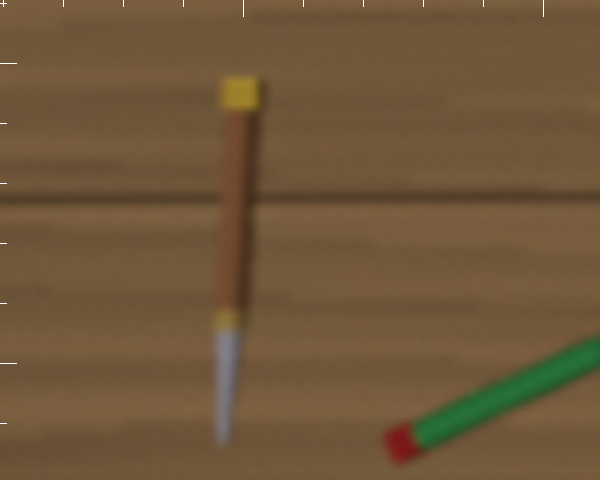

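View pics/c_srail.png

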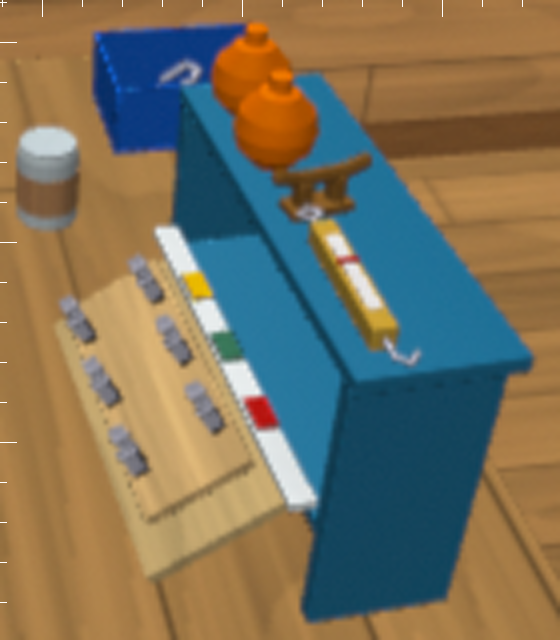

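```bash
python3 - <<'E'
from h import *
t=load("top0");s=load("side0")
crop(t,185,135,305,190,6.6,"pics/d1.png")
crop(s,250,145,320,235,6.6,"pics/d2.png")
E
```

```text
(no output)
```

View pics/d1.png

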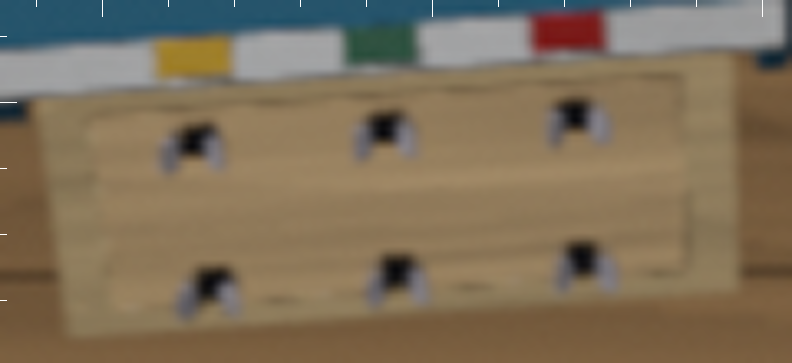

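View pics/d2.png

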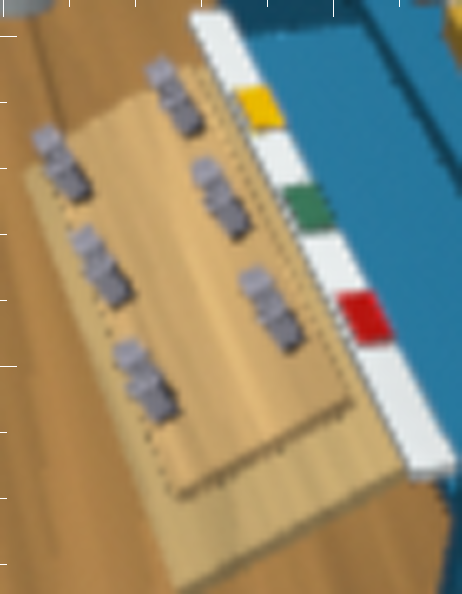

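```bash
cat > fit.py <<'E'
from h import *
from scipy.optimize import least_squares
t=load("top0");s=load("side0")
T=lambda p:(185+p[0]/6.6-.5,135+p[1]/6.6-.5)
S=lambda p:(250+p[0]/6.6-.5,145+p[1]/6.6-.5)
# params: cx,cy,cz of rail face centre, yaw, tag x offset (shelf, from rail centre)
def frames(p):
    Rs=R.from_euler("z",p[3])
    Rr=Rs*R.from_euler("y",-30,degrees=True)  # x up the slope
    return np.array(p[:3]),Rs,Rr
def pt(p,l):
    c,Rs,Rr=frames(p); return c+Rr.apply(l)
def tag(p,y,dx=0,dy=0):
    c,Rs,Rr=frames(p); q=c+Rs.apply([p[4]+dx,y+dy,0]); q[2]=.136; return q
obs=[]
for k,y,px in (("y",.095,(194,55)),("g",0,(381,43)),("r",-.095,(569,31))): obs.append((t,"tag",y,T(px)))
for y,px in ((.095,(259,108)),(0,(310,208)),(-.095,(365,318))): obs.append((s,"tag",y,S(px)))
for l,px in (((.052,.15,0),(88,118)),((.052,-.15,0),(683,75)),((-.052,-.15,0),(686,270)),((-.052,.15,0),(112,312))): obs.append((t,"p",l,T(px)))
for l,px in (((.052,-.15,0),(351,403)),((-.052,-.15,0),(179,497))): obs.append((s,"p",l,S(px)))
def res(p):
    o=[]
    for f,k,a,px in obs:
        P=tag(p,a) if k=="tag" else pt(p,a)
        o.append(proj(f,P)[0]-px)
    return np.ravel(o)
sol=least_squares(res,[.5,0.,.1,0,.06],loss="soft_l1",f_scale=.5)
if __name__=="__main__":
    p=sol.x; print(p,np.degrees(p[3])); print(res(p).reshape(-1,2).round(2))
    for f,x0,y0,w,h,fn in ((t,185,135,120,55,"pics/e1.png"),(s,250,145,70,90,"pics/e2.png")):
        sc=6.6
        im=cv2.resize(f["frame"][y0:y0+h,x0:x0+w,::-1],None,fx=sc,fy=sc,interpolation=cv2.INTER_CUBIC)
        def L(Ps,c):
            q=((proj(f,Ps)-[x0,y0]+.5)*sc).round().astype(int)
            cv2.polylines(im,[q.reshape(-1,1,2)],False,c,1,cv2.LINE_AA)
        L(np.array([pt(p,(a*.052,b*.15,0)) for a,b in((1,1),(1,-1),(-1,-1),(-1,1),(1,1))]),(0,0,255))
        for y in(.095,0,-.095):
            L(np.array([tag(p,y,a*.01,b*.02) for a,b in((1,1),(1,-1),(-1,-1),(-1,1),(1,1))]),(255,0,255))
            for x in(-.038,.038):
                for e in(-.007,.007): L(np.array([pt(p,(x+e,y+j,z)) for j,z in((-.019,.045),(-.016,.043),(-.010,.026),(-.01,.016),(.01,.016),(.01,.026),(.016,.043),(.019,.045))]),(0,255,0))
        cv2.imwrite(fn,im)
E
python3 fit.py
```

```text
[0.61477448 0.01179396 0.10240603 0.0643754  0.06952182] 3.6884388943702575
[[-0.    0.57]
 [ 0.1   0.47]
 [ 0.03  0.38]
 [ 0.48 -0.69]
 [ 0.34 -0.86]
 [ 0.44 -0.87]
 [ 0.27 -0.15]
 [-0.37  0.33]
 [ 0.22  0.34]
 [ 0.35 -0.12]
 [ 0.68 -0.54]
 [-0.12  0.2 ]]
```

View pics/e1.png

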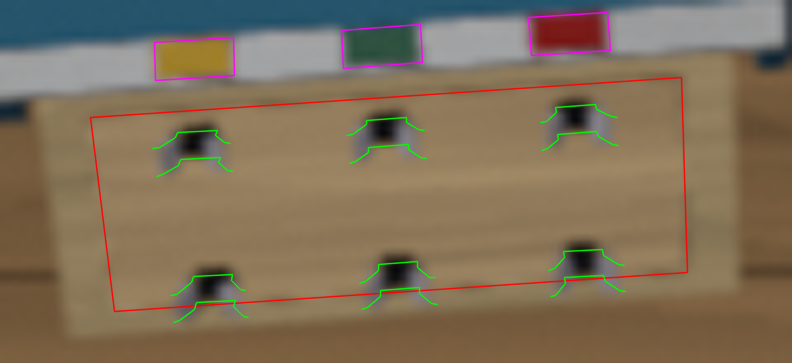

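View pics/e2.png

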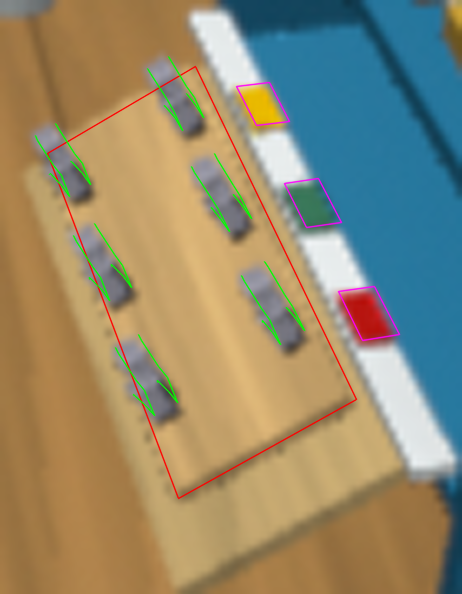

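```bash
python3 - <<'E'
from h import *
t=load("top0");s=load("side0")
crop(s,185,270,275,310,8,"pics/f1.png")
crop(s,180,145,250,170,10,"pics/f2.png")
def fit(f,pts,name):
    P=[atz(f,u,v,.01) for u,v in pts]
    print(name,np.round(P,4).tolist(),"len cap-joint",np.linalg.norm(P[0]-P[1]),"cap-tip",np.linalg.norm(P[0]-P[2]), "yaw",np.degrees(np.arctan2(*(P[0]-P[2])[[1,0]])))
    d=(P[0]-P[2])/np.linalg.norm(P[0]-P[2])
    print(" mid from cap",P[0]-.077*d," from joint",P[1]+.065*d," from tip",P[2]+.137*d)
G=lambda a,b:(320+a/6-.5,190+b/6-.5)
F=lambda a,b:(110+a/6-.5,190+b/6-.5)
fit(t,[G(176,67),G(139,293),G(121,428)],"gauge")
fit(t,[F(241,77),F(229,310),F(222,443)],"fid")
E
```

```text
gauge [[0.5012, -0.3606, 0.01], [0.367, -0.3327, 0.01], [0.2891, -0.3189, 0.01]] len cap-joint 0.13709580025958348 cap-tip 0.21623383126640344 yaw -11.128704860754763
 mid from cap [ 0.42568544 -0.34576098  0.01      ]  from joint [ 0.43079136 -0.34525482  0.01      ]  from tip [ 0.42349362 -0.34532982  0.01      ]
fid [[0.4984, 0.3565, 0.01], [0.3597, 0.3567, 0.01], [0.2828, 0.357, 0.01]] len cap-joint 0.1386572567149569 cap-tip 0.2155472789616692 yaw -0.13870832333819255
 mid from cap [0.42138715 0.35665402 0.01      ]  from joint [0.42472976 0.35658943 0.01      ]  from tip [0.41983987 0.35665776 0.01      ]
```

View pics/f1.png

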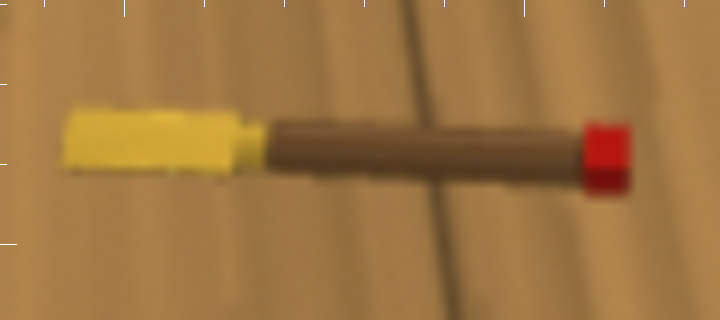

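View pics/f2.png

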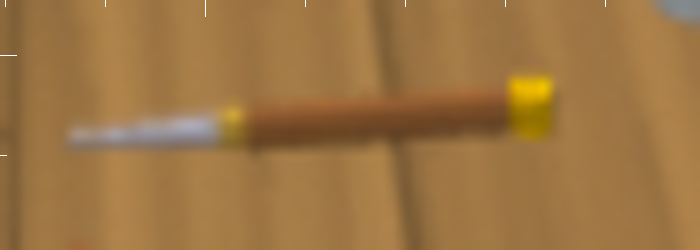

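```bash
python3 - <<'E'
from h import *
t=load("top0");s=load("side0")
def fit(f,pts,name,z=.01):
    P=[atz(f,u,v,z) for u,v in pts]
    d=(P[0]-P[-1])/np.linalg.norm(P[0]-P[-1])
    print(name,"yaw",np.degrees(np.arctan2(d[1],d[0])).round(2),"len",[round(float(np.dot(P[0]-q,d)),4) for q in P])
    for q,o in zip(P,(.077,.065,-.065,-.137)): print("  mid",(q-o*d).round(4))
G=lambda a,b:(185+a/8-.5,270+b/8-.5)
F=lambda a,b:(180+a/10-.5,145+b/10-.5)
fit(s,[G(630,159),G(583,156),G(265,146),G(63,140)],"gauge side")
fit(s,[F(552,109),F(509,112),F(247,127),F(70,140)],"fid side")
G=lambda a,b:(320+a/6-.5,190+b/6-.5)
F=lambda a,b:(110+a/6-.5,190+b/6-.5)
fit(t,[G(177,66),G(171,97),G(139,293),G(121,429)],"gauge top")
fit(t,[F(241,77),F(240,110),F(229,310),F(222,445)],"fid top")
E
```

```text
gauge side yaw -10.78 len [0.0, 0.0178, 0.1381, 0.2145]
  mid [ 0.4214 -0.3456  0.01  ]
  mid [ 0.4158 -0.3439  0.01  ]
  mid [ 0.4253 -0.346   0.01  ]
  mid [ 0.4208 -0.3455  0.01  ]
fid side yaw -1.31 len [0.0, 0.0193, 0.1356, 0.2131]
  mid [0.4165 0.3515 0.01  ]
  mid [0.4091 0.3515 0.01  ]
  mid [0.4229 0.3526 0.01  ]
  mid [0.4173 0.3515 0.01  ]
gauge top yaw -11.24 len [0.0, 0.0192, 0.1378, 0.2175]
  mid [ 0.4263 -0.3462  0.01  ]
  mid [ 0.4194 -0.3441  0.01  ]
  mid [ 0.4308 -0.3454  0.01  ]
  mid [ 0.4229 -0.3456  0.01  ]
fid top yaw -0.12 len [0.0, 0.02, 0.1387, 0.2167]
  mid [0.4214 0.3566 0.01  ]
  mid [0.4134 0.3562 0.01  ]
  mid [0.4247 0.3566 0.01  ]
  mid [0.4187 0.3566 0.01  ]
```

```bash
cat > plan.py <<'E'
from h import *
from bench import r
def cur():
    o=r.get_obs(); return np.array(o["tcp_pos"]),R.from_rotvec(o["orientation"])
def pose_from(zax,xax):
    z=np.array(zax,float);z/=np.linalg.norm(z)
    x=np.array(xax,float);x-=z*(x@z);x/=np.linalg.norm(x)
    return R.from_matrix(np.c_[x,np.cross(z,x),z])
def rows(p0,R0,p1,R1,step=.04,n=None):
    w=(R0.inv()*R1).as_rotvec(); d=p1-p0
    N=n or int(max(np.ceil(np.linalg.norm(d)/step),np.ceil(np.abs(np.degrees(w)).max()/4.9),1))
    p,Q=np.array(p0),R0; out=[]
    for i in range(N):
        k=N-i
        sh=np.round(Q.inv().apply((p1-p)/k),4)
        tu=np.round((Q.inv()*R1).as_rotvec()/k/np.radians(5),2)
        out.append([sh.tolist(),tu.tolist()])
        p=p+Q.apply(sh); Q=Q*R.from_rotvec(tu*np.radians(5))
    return out,p,Q
def show(o,p1,Q):
    print(len(o)); print(str(o).replace(" ","")); print("end",p1.round(4),"err deg",)
E
python3 - <<'E'
from plan import *
p,Q=cur(); print(p,Q.as_matrix().round(3))
y=np.radians(-.7)
Rg=pose_from((0,0,-1),(np.sin(y),-np.cos(y),0))
print(Rg.as_matrix().round(3), np.degrees((Q.inv()*Rg).as_rotvec()))
Rg2=pose_from((0,0,-1),(-np.sin(y),np.cos(y),0)); print(np.degrees((Q.inv()*Rg2).as_rotvec()))
E
```

```text
[0.19147822 0.64672437 0.2304147 ] [[ 0.284  0.959 -0.   ]
 [ 0.959 -0.284 -0.002]
 [-0.002  0.    -1.   ]]
[[-0.012 -1.     0.   ]
 [-1.     0.012  0.   ]
 [-0.     0.    -1.   ]] [1.36945176e-01 8.59593772e-03 1.64209161e+02]
[-5.96056215e-03  9.49599983e-02 -1.57907835e+01]
```

```bash
python3 - <<'E'
from plan import *
p,Q=cur()
y=np.radians(-.7); Rg=pose_from((0,0,-1),(-np.sin(y),np.cos(y),0))
o,p1,Q1=rows(p,Q,np.array([.4185,.3545,.08]),Rg); show(o,p1,Q1)
E
```

```text
10
[[[-0.0216,0.0301,0.0151],[-0.0,0.0,-0.32]],[[-0.0224,0.0294,0.0151],[-0.0,0.0,-0.32]],[[-0.0232,0.0288,0.0151],[-0.0,0.0,-0.31]],[[-0.024,0.0282,0.0151],[-0.0,0.0,-0.32]],[[-0.0247,0.0275,0.0151],[-0.0,0.0,-0.31]],[[-0.0255,0.0268,0.0151],[-0.0,0.0,-0.32]],[[-0.0262,0.0261,0.0151],[-0.0,0.0,-0.31]],[[-0.0269,0.0254,0.015],[-0.0,0.01,-0.32]],[[-0.0276,0.0246,0.015],[-0.0,0.0,-0.31]],[[-0.0283,0.0239,0.0151],[-0.0,0.01,-0.32]]]
end [0.4185 0.3545 0.08  ] err deg
```

send_rows([
  [[-0.0216, 0.0301, 0.015], [0, 0, -0.32]],
  [[-0.0224, 0.0294, 0.015], [0, 0, -0.32]],
  [[-0.0232, 0.0288, 0.015], [0, 0, -0.31]],
  [[-0.024, 0.0282, 0.015], [0, 0, -0.32]],
  [[-0.0247, 0.0275, 0.015], [0, 0, -0.31]],
  [[-0.0255, 0.0268, 0.015], [0, 0, -0.32]],
  [[-0.0262, 0.0261, 0.015], [0, 0, -0.31]],
  [[-0.0269, 0.0254, 0.015], [0, 0, -0.32]],
  [[-0.0276, 0.0246, 0.015], [0, 0, -0.31]],
  [[-0.0283, 0.0239, 0.015], [0, 0, -0.32]],
  [[0, 0, 0], [0, 0, 0]],
  [[0, 0, 0], [0, 0, 0]],
], fingers=0, grip_force=100)

```text
clock: 1.6
tcp_pos: [0.4183, 0.3557, 0.0813]
orientation: [-2.234, -2.208, 0.0]
contact_force: [-0.3, -0.5, 0.6]
grip_width: 0.0853
```

```bash
python3 - <<'E'
from plan import *
from bench import grab_frame
p,Q=cur(); print(p,Q.as_matrix().round(3),r.get_obs()["joints"].round(2))
for n in("top","side"):
    f=grab_frame(n); pickle.dump(f,open(n+"1.pkl","wb"))
    print(proj(f,[p,[.4185,.3545,.01]]).round(1))
    c=proj(f,[p])[0].astype(int)
    crop(f,max(c[0]-45,0),max(c[1]-45,0),c[0]+45,c[1]+45,6,f"pics/g_{n}.png")
y=np.radians(-.7); Rg=pose_from((0,0,-1),(-np.sin(y),np.cos(y),0))
o,p1,Q1=rows(p,Q,np.array([.4185,.3545,.002]),Rg,n=4); show(o,p1,Q1)
E
```

```text
[0.41832891 0.35572869 0.081254  ] [[ 0.012  1.    -0.   ]
 [ 1.    -0.012  0.   ]
 [ 0.    -0.    -1.   ]] [-0.83  0.47  0.01  1.98 -0.01  0.69  0.75]
[[142.1 223. ]
 [149.1 224.5]]
[[217.  142.4]
 [217.9 156.1]]
4
[[[-0.0003,0.0001,0.0198],[-0.0,-0.0,0.0]],[[-0.0003,0.0,0.0198],[-0.0,-0.0,0.0]],[[-0.0003,0.0001,0.0198],[-0.0,-0.0,0.0]],[[-0.0004,0.0,0.0199],[-0.01,-0.0,0.0]]]
end [0.4185 0.3545 0.002 ] err deg
```

View pics/g_top.png

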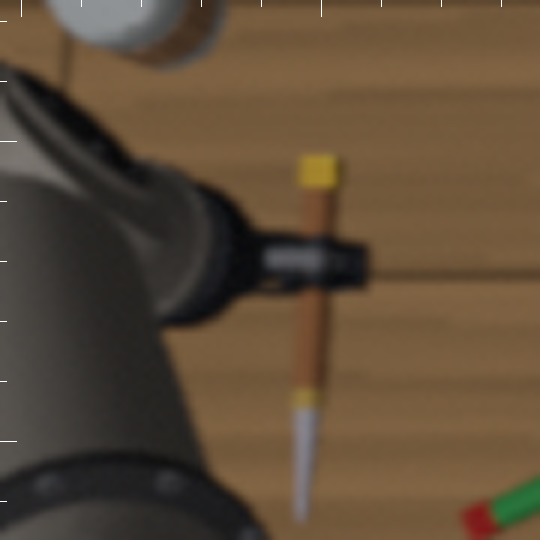

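View pics/g_side.png

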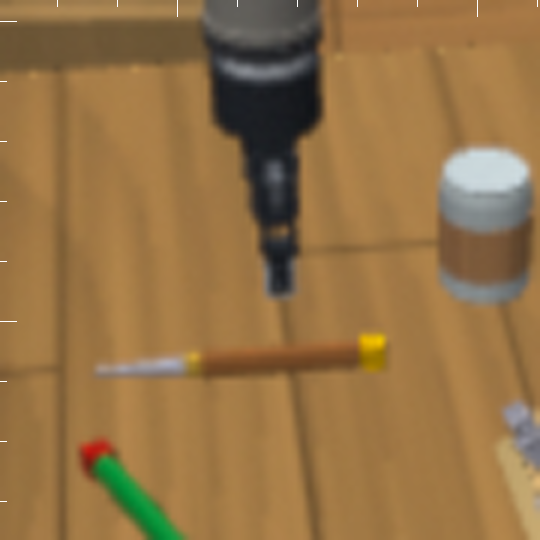

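send_rows([
  [[-0.0003, 0, 0.02], [0, 0, 0]],
  [[-0.0003, 0, 0.02], [0, 0, 0]],
  [[-0.0003, 0, 0.02], [0, 0, 0]],
  [[-0.0003, 0, 0.019], [0, 0, 0]],
  [[0, 0, 0], [0, 0, 0]],
  [[0, 0, 0], [0, 0, 0]],
])

```text
clock: 2.45
tcp_pos: [0.4188, 0.3546, 0.0027]
orientation: [-2.234, -2.208, -0.001]
contact_force: [-0.0, 0.6, 0.4]
grip_width: 0.085
```

send_rows([
  [[0, 0, 0], [0, 0, 0]],
  [[0, 0, 0], [0, 0, 0]],
  [[0, 0, 0], [0, 0, 0]],
  [[0, 0, 0], [0, 0, 0]],
  [[0, 0, 0], [0, 0, 0]],
  [[0, 0, 0], [0, 0, 0]],
], fingers=255, grip_force=100)

```text
clock: 3.2
tcp_pos: [0.4188, 0.3541, 0.0029]
orientation: [-2.235, -2.208, -0.001]
contact_force: [-0.6, -1.2, 7.0]
grip_width: 0.0166
```

```bash
cat > look.py <<'E'
import sys
from plan import *
from bench import grab_frame
def look(tag,half=40,sc=7):
    p,Q=cur(); o=r.get_obs(); print(p.round(4),"F",o["contact_force"].round(1),"M",o["moment"].round(2),"w",round(o["grip_width"],4),"t",o["clock"])
    for n in("top","side"):
        f=grab_frame(n); pickle.dump(f,open(f"{n}{tag}.pkl","wb"))
        c=proj(f,[p])[0].astype(int)
        crop(f,max(c[0]-half,0),max(c[1]-half,0),min(c[0]+half,512),min(c[1]+half,384),sc,f"pics/{tag}_{n}.png")
if __name__=="__main__": look(sys.argv[1])
E
python3 look.py a2
```

```text
[0.4188 0.3541 0.0029] F [-0.6 -1.2  7. ] M [-0.19  0.23 -0.01] w 0.0166 t 3.2
```

View pics/a2_side.png

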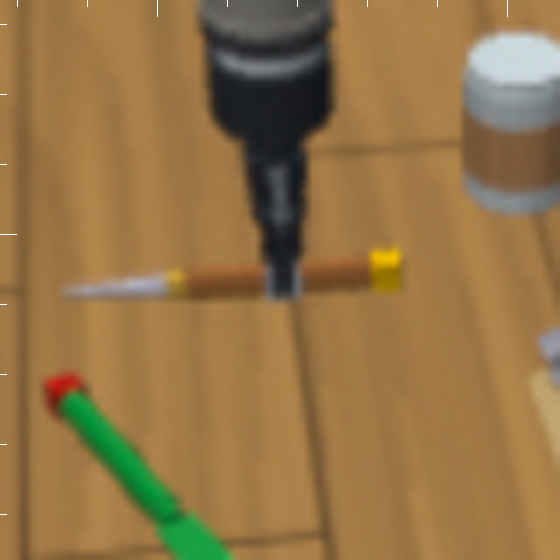

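View pics/a2_top.png

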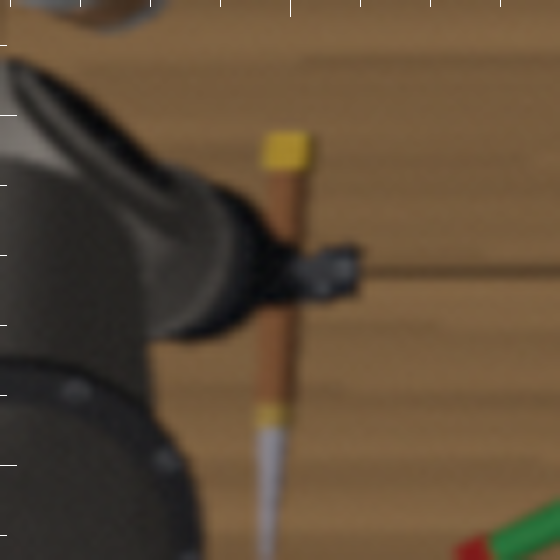

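send_rows([
  [[0, 0, -0.02], [0, 0, 0]],
  [[0, 0, -0.04], [0, 0, 0]],
  [[0, 0, -0.05], [0, 0, 0]],
  [[0, 0, -0.05], [0, 0, 0]],
  [[0, 0, -0.03], [0, 0, 0]],
  [[0, 0, 0], [0, 0, 0]],
  [[0, 0, 0], [0, 0, 0]],
])

```text
clock: 4.18
tcp_pos: [0.418, 0.3533, 0.1911]
orientation: [2.235, 2.208, -0.003]
contact_force: [-0.5, -0.6, -2.5]
grip_width: 0.0164
```

```bash
python3 look.py a3
```

```text
[0.418  0.3533 0.1911] F [-0.5 -0.6 -2.5] M [-0.03 -0.03  0.02] w 0.0164 t 4.175
```

View pics/a3_side.png

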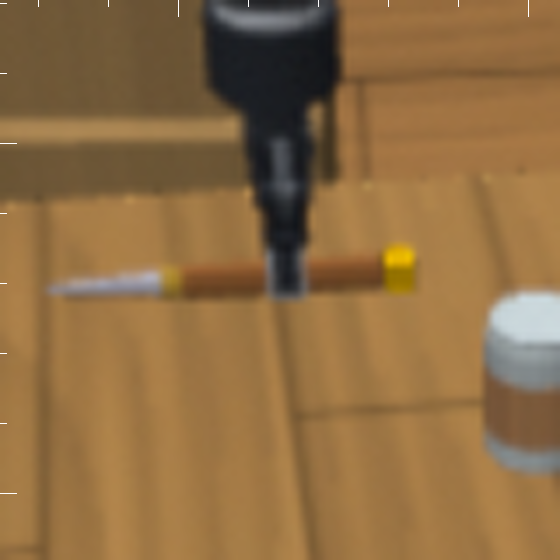

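```bash
cat > place.py <<'E'
from plan import *
import fit
P=fit.sol.x
def target(y,h,dx=0,dy=0,yawc=0,pitchc=0):
    """TCP pose so that TCP is at local (dx, y+dy, h) of the rail"""
    c,Rs,Rr=fit.frames(P)
    M=Rr.as_matrix()
    return c+Rr.apply([dx,y+dy,h]),pose_from(-M[:,2],M[:,1])
def local(p):
    c,Rs,Rr=fit.frames(P); return Rr.inv().apply(p-c)
def rot_local(Q):
    return np.degrees((target(0,0)[1].inv()*Q).as_rotvec())
E
python3 - <<'E'
from place import *
p,Q=cur()
tp,tR=target(.095,.12); print(tp)
o,p1,Q1=rows(p,Q,tp,tR,step=.035); show(o,p1,Q1)
E
```

```text
[0.54878732 0.10273733 0.20632908]
9
[[[-0.0277,0.0149,-0.0017],[-0.67,0.03,-0.09]],[[-0.0278,0.0147,-0.0009],[-0.67,0.03,-0.09]],[[-0.0279,0.0146,-0.0002],[-0.67,0.03,-0.1]],[[-0.028,0.0143,0.0006],[-0.67,0.03,-0.09]],[[-0.0281,0.014,0.0014],[-0.67,0.03,-0.1]],[[-0.0282,0.0137,0.0021],[-0.67,0.03,-0.09]],[[-0.0283,0.0133,0.0028],[-0.67,0.03,-0.1]],[[-0.0285,0.0128,0.0035],[-0.67,0.02,-0.1]],[[-0.0286,0.0124,0.0043],[-0.66,0.03,-0.09]]]
end [0.5488 0.1027 0.2063] err deg
```

send_rows([
  [[-0.0277, 0.0149, -0.0017], [-0.67, 0.03, -0.09]],
  [[-0.0278, 0.0147, -0.0009], [-0.67, 0.03, -0.09]],
  [[-0.0279, 0.0146, -0.0002], [-0.67, 0.03, -0.1]],
  [[-0.028, 0.0143, 0.0006], [-0.67, 0.03, -0.09]],
  [[-0.0281, 0.014, 0.0014], [-0.67, 0.03, -0.1]],
  [[-0.0282, 0.0137, 0.0021], [-0.67, 0.03, -0.09]],
  [[-0.0283, 0.0133, 0.0028], [-0.67, 0.03, -0.1]],
  [[-0.0285, 0.0128, 0.0035], [-0.67, 0.02, -0.1]],
  [[-0.0286, 0.0124, 0.0043], [-0.66, 0.03, -0.09]],
  [[0, 0, 0], [0, 0, 0]],
  [[0, 0, 0], [0, 0, 0]],
])

```text
clock: 5.65
tcp_pos: [0.5491, 0.1039, 0.2069]
orientation: [1.871, 1.995, 0.537]
contact_force: [0.6, 0.3, -0.8]
grip_width: 0.0164
```

```bash
python3 look.py a4; python3 - <<'E'
from place import *
p,Q=cur(); print(local(p).round(4),rot_local(Q).round(2))
tp,tR=target(.095,.066)
o,p1,Q1=rows(p,Q,tp,tR,n=4); show(o,p1,Q1)
E
```

```text
[0.5491 0.1039 0.2069] F [ 0.6  0.3 -0.8] M [-0.05  0.69 -0.02] w 0.0164 t 5.65
[0.0012 0.0968 0.1206] [-0.08  0.16 -0.01]
4
[[[-0.0005,-0.0003,0.0136],[0.0,-0.01,0.0]],[[-0.0005,-0.0003,0.0137],[0.01,-0.01,0.0]],[[-0.0005,-0.0003,0.0136],[0.0,-0.01,0.0]],[[-0.0004,-0.0004,0.0137],[0.01,-0.0,0.0]]]
end [0.5757 0.1045 0.1595] err deg
```

View pics/a4_side.png

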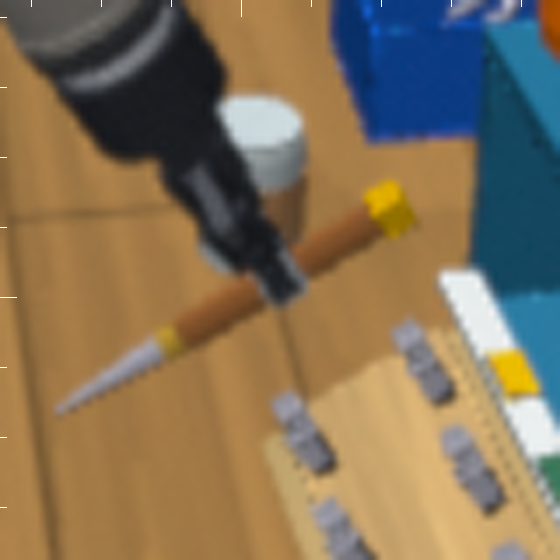

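View pics/a4_top.png

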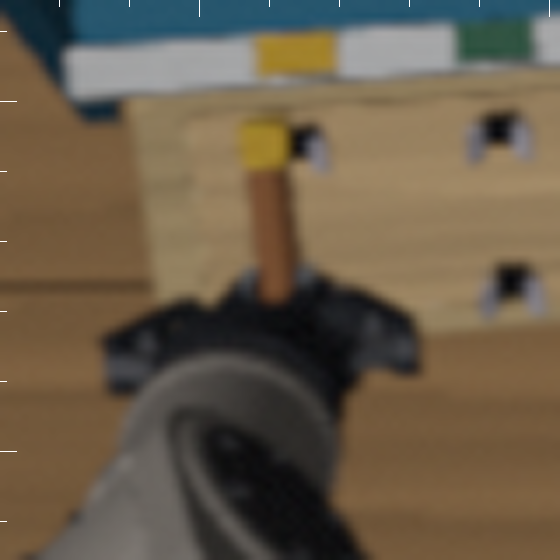

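```bash
cat > ov.py <<'E'
import sys
from place import *
def ov(tag,p,Q,hx=0,hz=.007,box=None,sc=7,half=40,tagname=None):
    M=Q.as_matrix(); hxax=np.cross(M[:,0],-M[:,2])  # y x z = x
    up=-M[:,2]; yy=M[:,0]
    mid=p+up*hz+hxax*hx
    for n in("top","side"):
        f=load(n+tag); c=proj(f,[p])[0].astype(int); x0,y0=max(c[0]-half,0),max(c[1]-half,0)
        im=cv2.resize(f["frame"][y0:c[1]+half,x0:c[0]+half,::-1],None,fx=sc,fy=sc,interpolation=cv2.INTER_CUBIC)
        def L(Ps,col):
            q=((proj(f,np.array(Ps))-[x0,y0]+.5)*sc).round().astype(int)
            cv2.polylines(im,[q.reshape(-1,1,2)],False,col,1,cv2.LINE_AA)
        pp=lambda a,b,c:mid+hxax*a+yy*b+up*c
        for z in(.01,-.01): L([pp(.065,.01,z),pp(.077,.01,z),pp(.077,-.01,z),pp(.065,-.01,z),pp(.065,.01,z)],(255,255,0))
        L([pp(-.137,0,0),pp(.077,0,0)],(255,255,255))
        L([pp(-.065,.01,0),pp(-.065,-.01,0)],(255,255,255))
        for y in(.095,0,-.095):
            for x in(-.038,.038):
                L([fit.pt(P,(x,y+j,z)) for j,z in((-.016,.045),(-.010,.026),(-.01,.016),(.01,.016),(.01,.026),(.016,.045))],(0,255,0))
        cv2.imwrite(f"pics/{tag}_ov_{n}.png",im)
if __name__=="__main__":
    ov(sys.argv[1],*cur(),*(float(a) for a in sys.argv[2:]))
E
python3 ov.py a4
```

```text
(no output)
```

View pics/a4_ov_side.png

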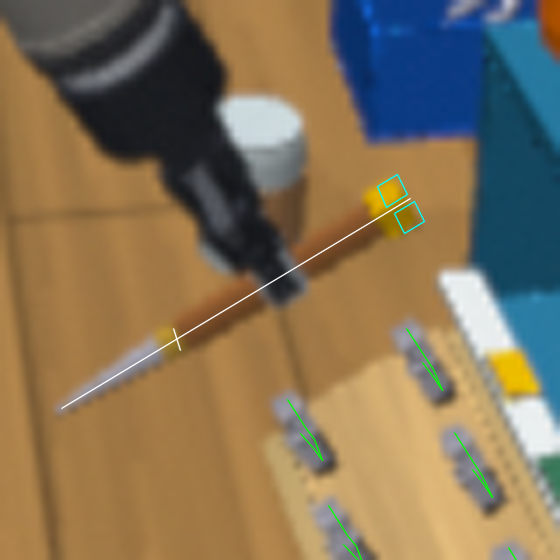

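View pics/a4_ov_top.png

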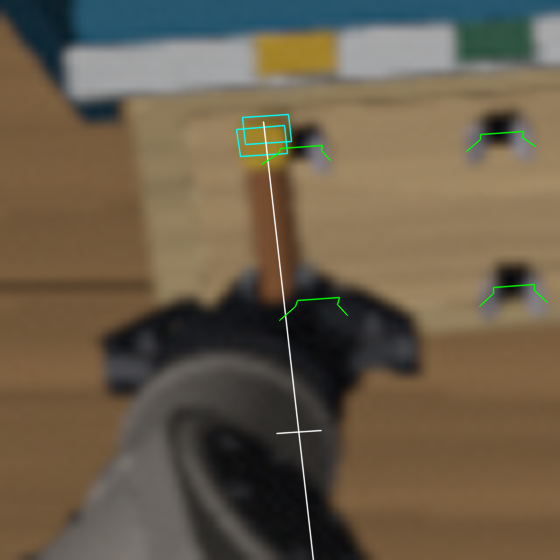

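send_rows([
  [[-0.0005, -0.0001, 0.0136], [0, 0, 0]],
  [[-0.0005, 0, 0.0136], [0, 0, 0]],
  [[-0.0005, 0, 0.0136], [0, 0, 0]],
  [[-0.0004, 0, 0.0136], [0, 0, 0]],
  [[0, 0, 0], [0, 0, 0]],
  [[0, 0, 0], [0, 0, 0]],
])

```text
clock: 6.5
tcp_pos: [0.5769, 0.1034, 0.1606]
orientation: [1.87, 1.993, 0.539]
contact_force: [-0.0, 0.2, -0.3]
grip_width: 0.0167
```

```bash
python3 look.py a5;python3 ov.py a5 -.002;  python3 - <<'E'
from place import *
p,Q=cur(); print(local(p).round(4),rot_local(Q).round(2))
E
```

```text
[0.5769 0.1034 0.1606] F [-0.   0.2 -0.3] M [-0.03  0.66  0.01] w 0.0167 t 6.5
[0.0018 0.094  0.0667] [-0.16  0.14  0.08]
```

View pics/a5_side.png

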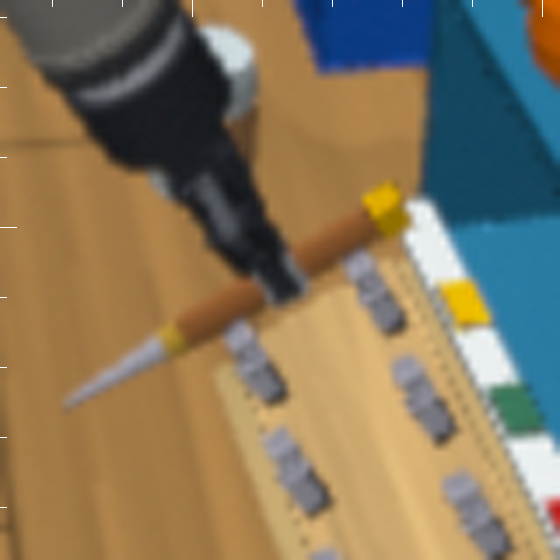

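View pics/a5_ov_side.png

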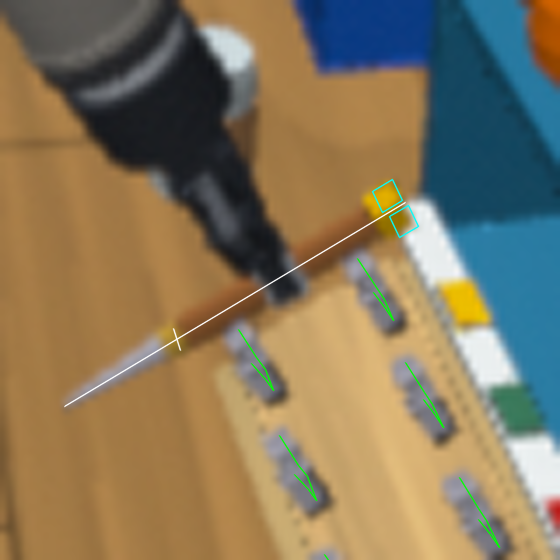

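View pics/a5_ov_top.png

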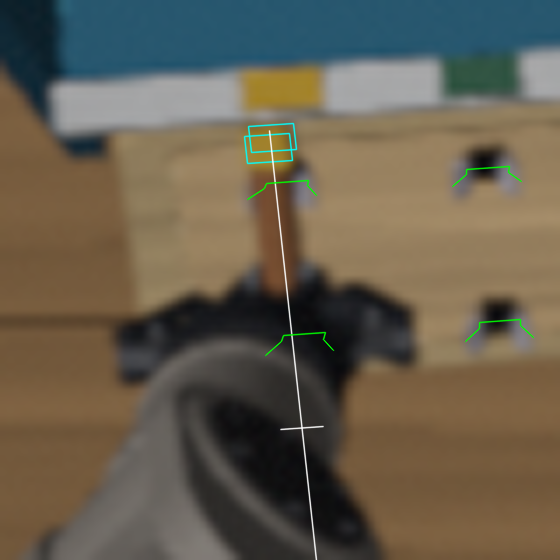

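send_rows([
  [[0.0003, 0, 0.01], [0.03, -0.03, -0.01]],
  [[0, 0, 0.01], [0, 0, 0]],
  [[0, 0, 0.005], [0, 0, 0]],
  [[0, 0, 0], [0, 0, 0]],
  [[0, 0, 0], [0, 0, 0]],
], grip_force=110)

```text
clock: 7.22
tcp_pos: [0.5894, 0.1045, 0.1395]
orientation: [1.871, 1.993, 0.534]
contact_force: [-0.5, -0.4, -0.7]
grip_width: 0.0161
```

```bash
cat > st.py <<'E'
from place import *
o=r.get_obs(); p,Q=cur(); c,Rs,Rr=fit.frames(P)
print("local",local(p).round(4),"rot",rot_local(Q).round(2),"Frail",Rr.inv().apply(o["contact_force"]).round(1),"M",o["moment"].round(2),"w",round(o["grip_width"],4),"t",o["clock"])
E
python3 st.py
```

```text
local [0.0018 0.0942 0.0418] rot [-0.   -0.03  0.04] Frail [-0.8 -0.4 -0.4] M [-0.04  0.65  0.01] w 0.0161 t 7.225
```

send_rows([
  [[0, 0, 0.003], [0, 0, 0]],
  [[0, 0, 0.003], [0, 0, 0]],
  [[0, 0, 0], [0, 0, 0]],
  [[0, 0, 0], [0, 0, 0]],
])

```text
clock: 7.72
tcp_pos: [0.5925, 0.105, 0.1343]
orientation: [1.87, 1.994, 0.535]
contact_force: [-3.5, -0.8, 5.5]
grip_width: 0.0158
```

```bash
python3 st.py
```

```text
local [0.0019 0.0944 0.0357] rot [-0.01 -0.01  0.02] Frail [-0.4 -0.6  6.6] M [-0.07  0.69 -0.  ] w 0.0158 t 7.725
```

send_rows([
  [[0, 0, 0.002], [0, 0, 0]],
  [[0, 0, 0.002], [0, 0, 0]],
  [[0, 0, 0], [0, 0, 0]],
])

```text
clock: 8.1
tcp_pos: [0.5945, 0.1051, 0.1308]
orientation: [1.87, 1.994, 0.534]
contact_force: [-4.8, -0.7, 7.5]
grip_width: 0.0158
```

```bash
python3 st.py
```

```text
local [0.0019 0.0944 0.0317] rot [-0.01 -0.01  0.02] Frail [-0.4 -0.4  8.9] M [-0.07  0.72 -0.04] w 0.0158 t 8.1
```

send_rows([
  [[0, 0, 0.002], [0, 0, 0]],
  [[0, 0, 0.002], [0, 0, 0]],
  [[0, 0, 0], [0, 0, 0]],
])

```text
clock: 8.48
tcp_pos: [0.5965, 0.1052, 0.1275]
orientation: [1.87, 1.994, 0.535]
contact_force: [-6.9, -0.9, 8.4]
grip_width: 0.0152
```

```bash
python3 st.py
```

```text
local [0.0019 0.0944 0.0278] rot [-0.02 -0.01  0.02] Frail [-1.8 -0.4 10.8] M [-0.1   0.78 -0.02] w 0.0152 t 8.475
```

send_rows([
  [[0, 0, 0.002], [0, 0, 0]],
  [[0, 0, 0.002], [0, 0, 0]],
  [[0, 0, 0], [0, 0, 0]],
])

```text
clock: 8.85
tcp_pos: [0.5985, 0.1054, 0.1241]
orientation: [1.87, 1.994, 0.535]
contact_force: [-7.0, -1.4, 10.5]
grip_width: 0.0162
```

```bash
python3 st.py
```

```text
local [0.002  0.0944 0.0239] rot [-0.03 -0.01  0.02] Frail [-0.9 -1.  12.6] M [-0.14  0.86 -0.07] w 0.0162 t 8.85
```

send_rows([
  [[0, 0, 0.002], [0, 0, 0]],
  [[0, 0, 0.001], [0, 0, 0]],
  [[0, 0, 0], [0, 0, 0]],
])

```text
clock: 9.22
tcp_pos: [0.6001, 0.1055, 0.1219]
orientation: [1.87, 1.993, 0.535]
contact_force: [-8.7, -0.4, 12.4]
grip_width: 0.0159
```

```bash
python3 st.py
```

```text
local [0.0023 0.0944 0.0212] rot [-0.06 -0.    0.02] Frail [-1.3  0.2 15.1] M [-0.15  0.82 -0.05] w 0.0159 t 9.225
```

send_rows([
  [[0, 0, 0.0015], [0, 0, 0]],
  [[0, 0, 0.001], [0, 0, 0]],
  [[0, 0, 0], [0, 0, 0]],
])

```text
clock: 9.6
tcp_pos: [0.6015, 0.1056, 0.1197]
orientation: [1.87, 1.993, 0.536]
contact_force: [-6.7, -1.8, 11.8]
grip_width: 0.016
```

```bash
python3 st.py
```

```text
local [0.0024 0.0945 0.0186] rot [-0.07 -0.    0.03] Frail [ 0.  -1.4 13.6] M [-0.19  0.78 -0.07] w 0.016 t 9.6
```

send_rows([
  [[0, 0, 0.0015], [0, 0, 0]],
  [[0, 0, 0.001], [0, 0, 0]],
  [[0, 0, 0], [0, 0, 0]],
])

```text
clock: 9.98
tcp_pos: [0.6027, 0.1056, 0.117]
orientation: [1.87, 1.994, 0.535]
contact_force: [-4.2, -1.2, 6.9]
grip_width: 0.016
```

```bash
python3 st.py
```

```text
local [0.0021 0.0943 0.0157] rot [-0.03 -0.01  0.03] Frail [-0.2 -1.   8.1] M [-0.09  0.56  0.  ] w 0.016 t 9.975
```

send_rows([
  [[0, 0, 0.0015], [0, 0, 0]],
  [[0, 0, 0.001], [0, 0, 0]],
  [[0, 0, 0], [0, 0, 0]],
])

```text
clock: 10.35
tcp_pos: [0.6039, 0.1057, 0.1149]
orientation: [1.87, 1.994, 0.535]
contact_force: [-5.7, -0.7, 7.5]
grip_width: 0.0158
```

```bash
python3 st.py; python3 look.py a6
```

```text
local [0.0021 0.0944 0.0133] rot [-0.03 -0.01  0.02] Frail [-1.2 -0.3  9.4] M [-0.21  0.61 -0.11] w 0.0158 t 10.35
[0.6039 0.1057 0.1149] F [-5.7 -0.7  7.5] M [-0.21  0.61 -0.11] w 0.0158 t 10.35
```

View pics/a6_side.png

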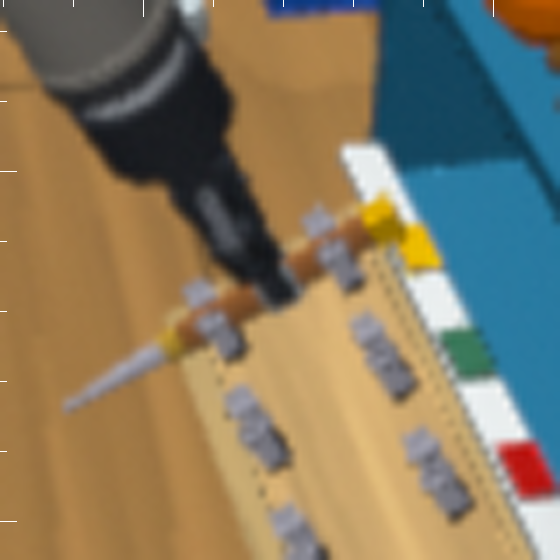

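send_rows([
  [[0, 0, 0.002], [0, 0, 0]],
  [[0, 0, 0.002], [0, 0, 0]],
  [[0, 0, 0], [0, 0, 0]],
])

```text
clock: 10.82
tcp_pos: [0.6058, 0.1058, 0.1116]
orientation: [1.87, 1.994, 0.535]
contact_force: [-6.7, -1.2, 10.8]
grip_width: 0.0161
```

```bash
python3 st.py
```

```text
local [0.0021 0.0944 0.0094] rot [-0.04 -0.01  0.02] Frail [-0.4 -0.8 12.7] M [-0.14  0.68 -0.06] w 0.0161 t 10.825
```

send_rows([
  [[0, 0, 0.002], [0, 0, 0]],
  [[0, 0, 0.002], [0, 0, 0]],
  [[0, 0, 0], [0, 0, 0]],
])

```text
clock: 11.2
tcp_pos: [0.6067, 0.1059, 0.1101]
orientation: [1.869, 1.992, 0.537]
contact_force: [-32.1, -4.2, 43.8]
grip_width: 0.0156
```

```bash
python3 st.py
```

```text
local [0.0021 0.0944 0.0077] rot [-0.16 -0.01  0.02] Frail [-6.  -2.1 54. ] M [-0.6   1.89 -0.3 ] w 0.0156 t 11.2
```

send_rows([
  [[0, 0, -0.005], [0, 0, 0]],
  [[0, 0, -0.006], [0, 0, 0]],
  [[0, 0, -0.005], [0, 0, 0]],
  [[0, 0, 0], [0, 0, 0]],
  [[0, 0, 0], [0, 0, 0]],
])

```text
clock: 11.82
tcp_pos: [0.6001, 0.1055, 0.1215]
orientation: [1.87, 1.994, 0.535]
contact_force: [-0.1, -0.4, 5.3]
grip_width: 0.016
```

```bash
python3 st.py; python3 look.py a7
```

```text
local [0.002  0.0944 0.0209] rot [-0.01 -0.01  0.02] Frail [ 2.5 -0.4  4.7] M [-0.11  0.19 -0.08] w 0.016 t 11.825
[0.6001 0.1055 0.1215] F [-0.1 -0.4  5.3] M [-0.11  0.19 -0.08] w 0.016 t 11.825
```

View pics/a7_side.png

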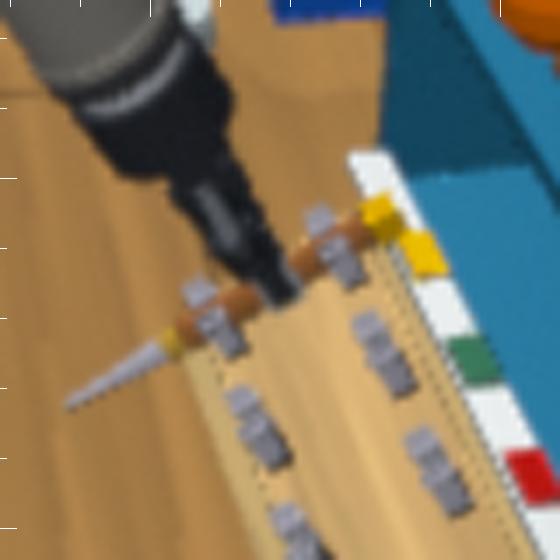

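send_rows([
  [[0, 0, -0.001], [0, 0, 0]],
  [[0, 0, 0], [0, 0, 0]],
  [[0, 0, 0], [0, 0, 0]],
  [[0, 0, 0], [0, 0, 0]],
], fingers=110)

```text
clock: 12.42
tcp_pos: [0.5989, 0.1052, 0.1219]
orientation: [1.871, 1.994, 0.533]
contact_force: [-0.1, -0.7, 0.3]
grip_width: 0.0487
```

send_rows([
  [[0, 0, -0.02], [0, 0, 0]],
  [[0, 0, -0.04], [0, 0, 0]],
  [[0, 0, -0.045], [0, 0, 0]],
  [[0, 0, -0.03], [0, 0, 0]],
  [[0, 0, 0], [0, 0, 0]],
  [[0, 0, 0], [0, 0, 0]],
])

```text
clock: 13.18
tcp_pos: [0.5317, 0.1005, 0.2384]
orientation: [1.871, 1.994, 0.533]
contact_force: [-0.5, -0.5, -0.5]
grip_width: 0.0485
```

```bash
python3 st.py; python3 - <<'E'
from place import *
from bench import grab_frame
for n,b in (("top",(180,120,310,200)),("side",(235,130,325,220))):
    f=grab_frame(n); pickle.dump(f,open(n+"a8.pkl","wb"))
    crop(f,*b,6,f"pics/a8_{n}.png")
E
```

```text
local [0.0012 0.0939 0.1564] rot [ 0.06 -0.06  0.04] Frail [-0.7 -0.4 -0.2] M [-0.06  0.54  0.06] w 0.0485 t 13.175
```

View pics/a8_side.png

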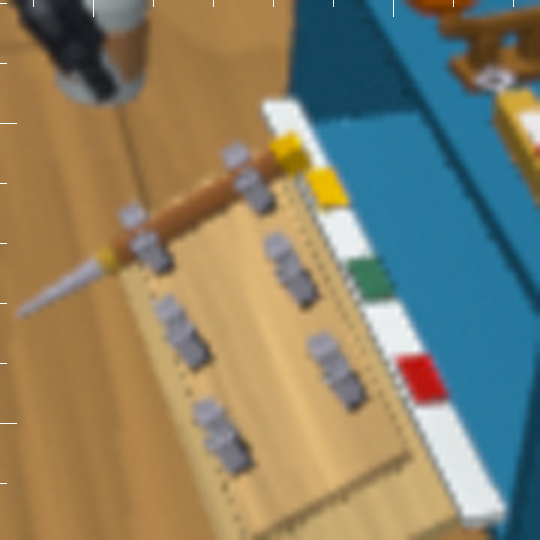

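View pics/a8_top.png

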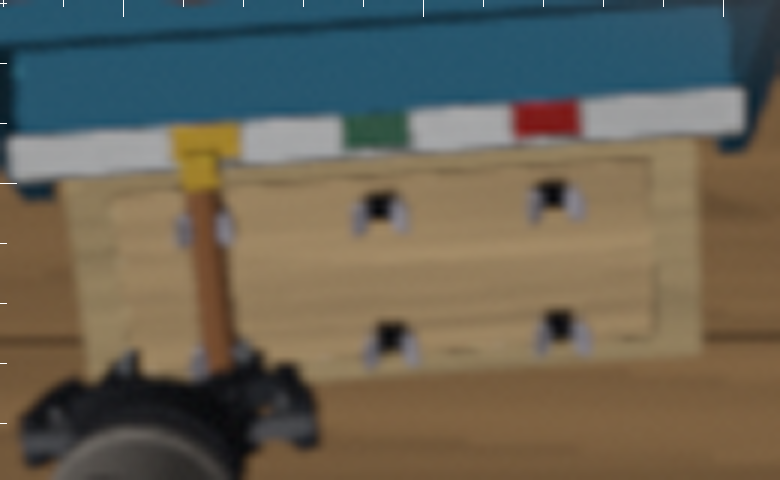

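```bash
cat > chk.py <<'E'
from place import *
def chk(tag,y,boxes):
    for n,b in boxes:
        f=load(n+tag); sc=6; x0,y0,x1,y1=b
        im=cv2.resize(f["frame"][y0:y1,x0:x1,::-1],None,fx=sc,fy=sc,interpolation=cv2.INTER_CUBIC)
        def L(Ps,col):
            q=((proj(f,np.array(Ps))-[x0,y0]+.5)*sc); print(n,q.round(0).tolist())
            cv2.polylines(im,[q.round().astype(int).reshape(-1,1,2)],False,col,1,cv2.LINE_AA)
        pp=lambda a,b_,c:fit.pt(P,(a,y+b_,.026+c))
        L([pp(.077,.01,.01),pp(.077,-.01,.01),pp(.077,-.01,-.01),pp(.077,.01,-.01),pp(.077,.01,.01)],(255,255,0))
        L([pp(-.137,0,0),pp(.077,0,0)],(255,255,255))
        cv2.imwrite(f"pics/{tag}_chk_{n}.png",im)
E
python3 -c "
from chk import *
chk('a8',.095,(('top',(180,120,310,200)),('side',(235,130,325,220))))"
```

```text
top [[180.0, 162.0], [218.0, 159.0], [221.0, 151.0], [184.0, 153.0], [180.0, 162.0]]
top [[241.0, 520.0], [201.0, 156.0]]
side [[296.0, 132.0], [305.0, 150.0], [319.0, 171.0], [310.0, 153.0], [296.0, 132.0]]
side [[20.0, 321.0], [308.0, 152.0]]
```

View pics/a8_chk_side.png

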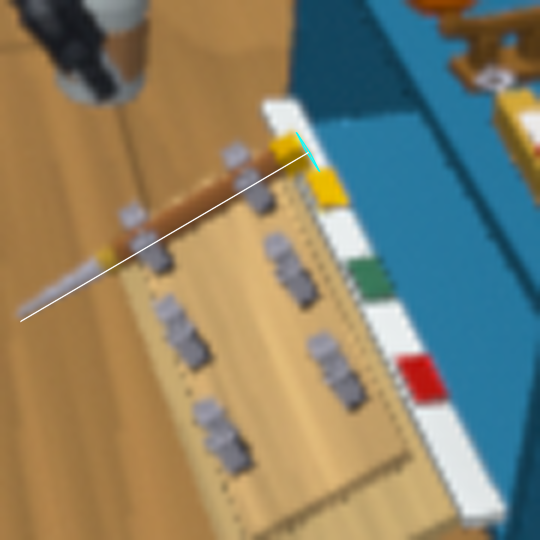

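View pics/a8_chk_top.png

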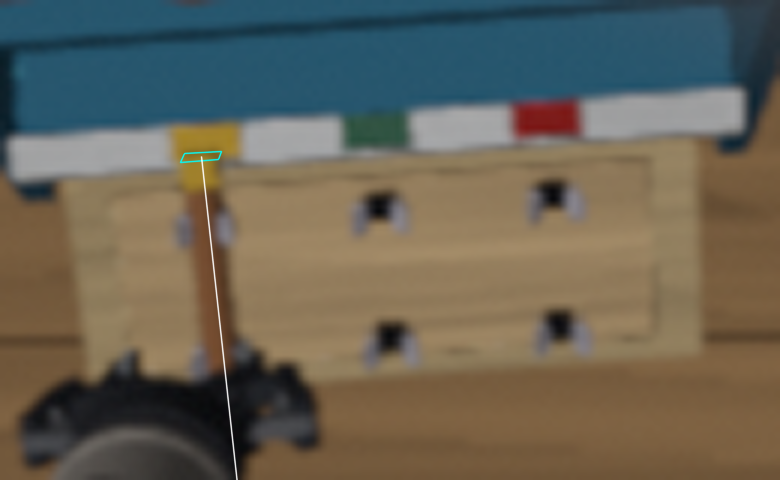

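```bash
python3 - <<'E'
from place import *
p,Q=cur()
y=np.radians(-11); Rg=pose_from((0,0,-1),(-np.sin(y),np.cos(y),0))
o,p1,Q1=rows(p,Q,np.array([.421,-.3455,.08]),Rg,step=.038); show(o,p1,Q1)
E
```

```text
13
[[[-0.0337,-0.0153,0.0052],[0.46,-0.06,0.22]],[[-0.034,-0.0144,0.006],[0.46,-0.06,0.22]],[[-0.0342,-0.0135,0.0067],[0.46,-0.06,0.22]],[[-0.0344,-0.0126,0.0074],[0.46,-0.06,0.22]],[[-0.0346,-0.0116,0.0081],[0.46,-0.06,0.22]],[[-0.0348,-0.0106,0.0087],[0.45,-0.06,0.22]],[[-0.0349,-0.0096,0.0093],[0.46,-0.06,0.22]],[[-0.035,-0.0085,0.0099],[0.46,-0.06,0.22]],[[-0.0351,-0.0074,0.0104],[0.45,-0.06,0.22]],[[-0.0352,-0.0063,0.0108],[0.46,-0.05,0.22]],[[-0.0353,-0.0052,0.0112],[0.45,-0.06,0.22]],[[-0.0354,-0.0041,0.0116],[0.46,-0.05,0.22]],[[-0.0353,-0.003,0.0119],[0.45,-0.06,0.22]]]
end [ 0.421  -0.3455  0.08  ] err deg
```

send_rows([
  [[-0.0337, -0.0153, 0.0052], [0.46, -0.06, 0.22]],
  [[-0.034, -0.0144, 0.006], [0.46, -0.06, 0.22]],
  [[-0.0342, -0.0135, 0.0067], [0.46, -0.06, 0.22]],
  [[-0.0344, -0.0126, 0.0074], [0.46, -0.06, 0.22]],
  [[-0.0346, -0.0116, 0.0081], [0.46, -0.06, 0.22]],
  [[-0.0348, -0.0106, 0.0087], [0.45, -0.06, 0.22]],
  [[-0.0349, -0.0096, 0.0093], [0.46, -0.06, 0.22]],
  [[-0.035, -0.0085, 0.0099], [0.46, -0.06, 0.22]],
  [[-0.0351, -0.0074, 0.0104], [0.45, -0.06, 0.22]],
  [[-0.0352, -0.0063, 0.0108], [0.46, -0.05, 0.22]],
  [[-0.0353, -0.0052, 0.0112], [0.45, -0.06, 0.22]],
  [[-0.0354, -0.0041, 0.0116], [0.46, -0.05, 0.22]],
  [[-0.0353, -0.003, 0.0119], [0.45, -0.06, 0.22]],
  [[0, 0, 0], [0, 0, 0]],
  [[0, 0, 0], [0, 0, 0]],
], fingers=0)

```text
clock: 15.15
tcp_pos: [0.4215, -0.3442, 0.0799]
orientation: [-2.423, -1.999, -0.002]
contact_force: [-0.9, -0.1, 0.0]
grip_width: 0.085
```

```bash
python3 look.py b1; python3 - <<'E'
from place import *
p,Q=cur(); print(p,Q.as_matrix().round(3),r.get_obs()["joints"].round(2))
y=np.radians(-11); Rg=pose_from((0,0,-1),(-np.sin(y),np.cos(y),0))
o,p1,Q1=rows(p,Q,np.array([.421,-.3455,.002]),Rg,n=4); show(o,p1,Q1)
for n in("top","side"):
    f=load(n+"b1"); b=(175,110,305,200) if n=="top" else (235,130,325,220)
    crop(f,*b,6,f"pics/b1r_{n}.png")
E
```

```text
[ 0.4215 -0.3442  0.0799] F [-0.9 -0.1  0. ] M [0.01 0.06 0.  ] w 0.085 t 15.15
[ 0.42192705 -0.34388811  0.08071655] [[ 0.189  0.982  0.002]
 [ 0.982 -0.189  0.001]
 [ 0.001  0.002 -1.   ]] [ 0.67  0.46 -0.12  1.99  0.08  0.7   1.87]
4
[[[-0.0005,-0.0002,0.0197],[0.0,-0.0,0.01]],[[-0.0004,-0.0002,0.0197],[0.01,-0.0,0.0]],[[-0.0005,-0.0001,0.0197],[0.0,-0.01,0.01]],[[-0.0004,-0.0002,0.0196],[0.01,-0.0,0.0]]]
end [ 0.421  -0.3455  0.002 ] err deg
```

View pics/b1_side.png

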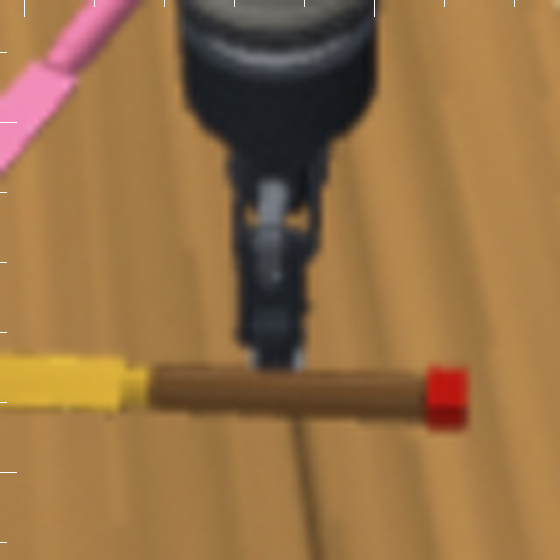

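View pics/b1_top.png

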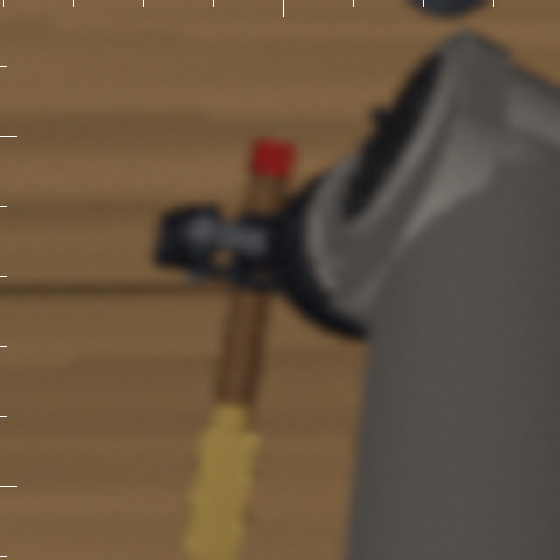

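View pics/b1r_top.png

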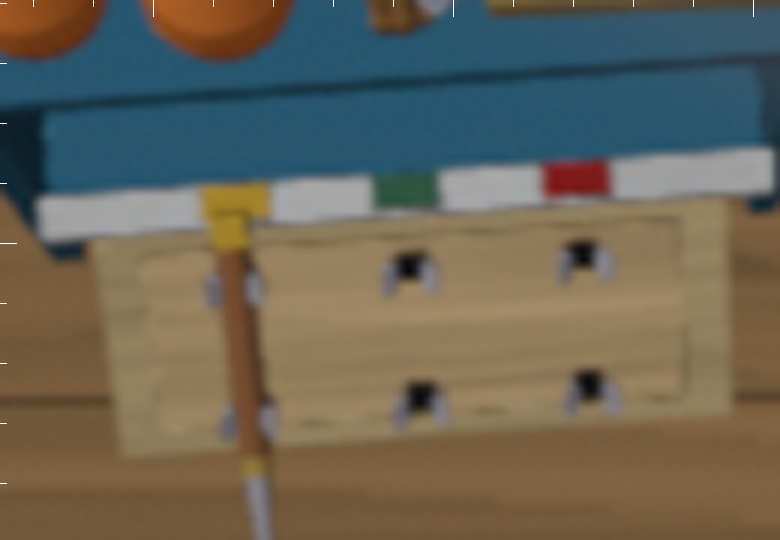

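send_rows([
  [[-0.0005, 0, 0.02], [0, 0, 0]],
  [[-0.0004, 0, 0.02], [0, 0, 0]],
  [[-0.0004, 0, 0.02], [0, 0, 0]],
  [[-0.0004, 0, 0.018], [0.02, 0, 0.02]],
  [[0, 0, 0], [0, 0, 0]],
  [[0, 0, 0], [0, 0, 0]],
])

```text
clock: 16.0
tcp_pos: [0.4219, -0.3469, 0.0035]
orientation: [2.425, 1.996, 0.001]
contact_force: [0.1, 0.3, -0.7]
grip_width: 0.0855
```

send_rows([
  [[0, 0, 0], [0, 0, 0]],
  [[0, 0, 0], [0, 0, 0]],
  [[0, 0, 0], [0, 0, 0]],
  [[0, 0, 0], [0, 0, 0]],
  [[0, 0, 0], [0, 0, 0]],
  [[0, 0, 0], [0, 0, 0]],
], fingers=255, grip_force=100)

```text
clock: 16.75
tcp_pos: [0.4216, -0.347, 0.0036]
orientation: [2.425, 1.996, 0.001]
contact_force: [-1.0, 1.1, 5.8]
grip_width: 0.0164
```

send_rows([
  [[0, 0, -0.02], [0, 0, 0]],
  [[0, 0, -0.04], [0, 0, 0]],
  [[0, 0, -0.05], [0, 0, 0]],
  [[0, 0, -0.05], [0, 0, 0]],
  [[0, 0, -0.03], [0, 0, 0]],
  [[0, 0, 0], [0, 0, 0]],
  [[0, 0, 0], [0, 0, 0]],
])

```text
clock: 17.62
tcp_pos: [0.4206, -0.3464, 0.1918]
orientation: [-2.424, -1.995, 0.0]
contact_force: [0.1, -0.1, -1.4]
grip_width: 0.0162
```

```bash
python3 look.py b2; python3 - <<'E'
from place import *
p,Q=cur()
tp,tR=target(-.095,.12,.002); print(tp)
o,p1,Q1=rows(p,Q,tp,tR,step=.035); show(o,p1,Q1)
E
```

```text
[ 0.4206 -0.3464  0.1918] F [ 0.1 -0.1 -1.4] M [-0.01 -0.01 -0.02] w 0.0162 t 17.625
[ 0.56273867 -0.08675769  0.20732908]
9
[[[0.0313,0.01,-0.0018],[-0.67,0.08,-0.32]],[[0.0311,0.0109,-0.0009],[-0.67,0.08,-0.32]],[[0.0307,0.0118,-0.0001],[-0.67,0.08,-0.32]],[[0.0304,0.0127,0.0009],[-0.66,0.09,-0.32]],[[0.03,0.0134,0.0019],[-0.67,0.08,-0.32]],[[0.0296,0.0141,0.0029],[-0.66,0.09,-0.32]],[[0.0292,0.0147,0.0039],[-0.67,0.08,-0.32]],[[0.0288,0.0153,0.005],[-0.66,0.09,-0.32]],[[0.0283,0.0158,0.0062],[-0.67,0.08,-0.33]]]
end [ 0.5628 -0.0867  0.2073] err deg
```

View pics/b2_side.png

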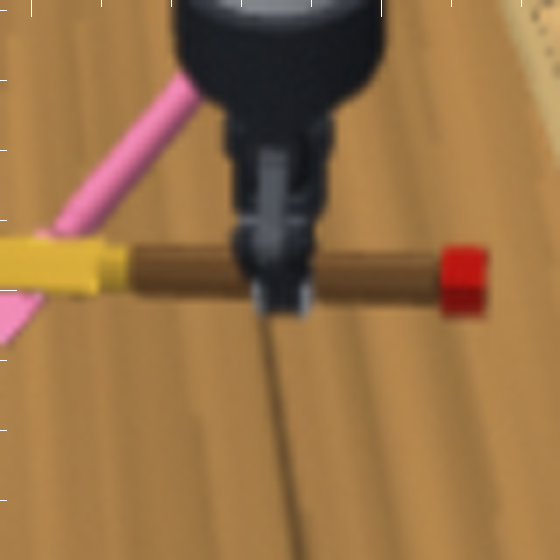

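send_rows([
  [[0.0313, 0.01, -0.0018], [-0.67, 0.08, -0.32]],
  [[0.0311, 0.0109, -0.0009], [-0.67, 0.08, -0.32]],
  [[0.0307, 0.0118, -0.0001], [-0.67, 0.08, -0.32]],
  [[0.0304, 0.0127, 0.0009], [-0.66, 0.09, -0.32]],
  [[0.03, 0.0134, 0.0019], [-0.67, 0.08, -0.32]],
  [[0.0296, 0.0141, 0.0029], [-0.66, 0.09, -0.32]],
  [[0.0292, 0.0147, 0.0039], [-0.67, 0.08, -0.32]],
  [[0.0288, 0.0153, 0.005], [-0.66, 0.09, -0.32]],
  [[0.0283, 0.0158, 0.0062], [-0.67, 0.08, -0.33]],
  [[0, 0, 0], [0, 0, 0]],
  [[0, 0, 0], [0, 0, 0]],
], grip_force=110)

```text
clock: 19.1
tcp_pos: [0.563, -0.0879, 0.2079]
orientation: [1.869, 1.993, 0.533]
contact_force: [0.6, -0.3, -1.7]
grip_width: 0.0158
```

```bash
python3 st.py; python3 look.py b3; python3 ov.py b3; python3 - <<'E'
from place import *
p,Q=cur()
tp,tR=target(-.095,.066,.002); print(tp)
o,p1,Q1=rows(p,Q,tp,tR,n=4); show(o,p1,Q1)
E
```

```text
local [ 0.0025 -0.0962  0.1204] rot [-0.02 -0.12 -0.01] Frail [-0.3 -0.4 -1.8] M [-0.08  0.68  0.01] w 0.0158 t 19.1
[ 0.563  -0.0879  0.2079] F [ 0.6 -0.3 -1.7] M [-0.08  0.68  0.01] w 0.0158 t 19.1
[ 0.58968274 -0.08502075  0.1605637 ]
4
[[[0.0005,-0.0003,0.0137],[0.0,0.01,-0.0]],[[0.0005,-0.0003,0.0137],[0.01,0.01,-0.0]],[[0.0005,-0.0002,0.0137],[0.0,0.01,-0.0]],[[0.0004,-0.0003,0.0136],[0.01,0.0,-0.01]]]
end [ 0.5897 -0.085   0.1606] err deg
```

View pics/b3_ov_side.png

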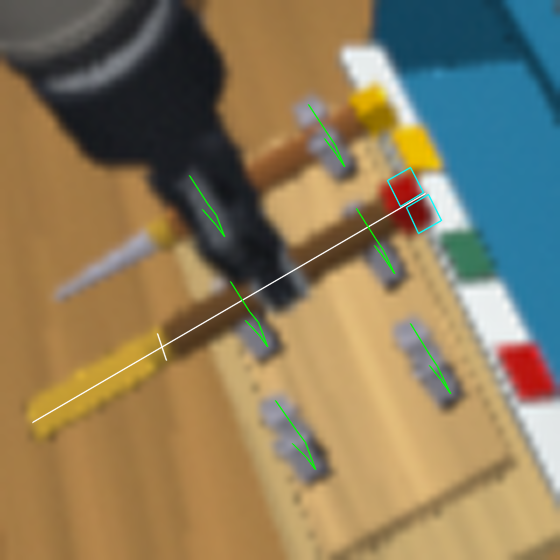

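View pics/b3_ov_top.png

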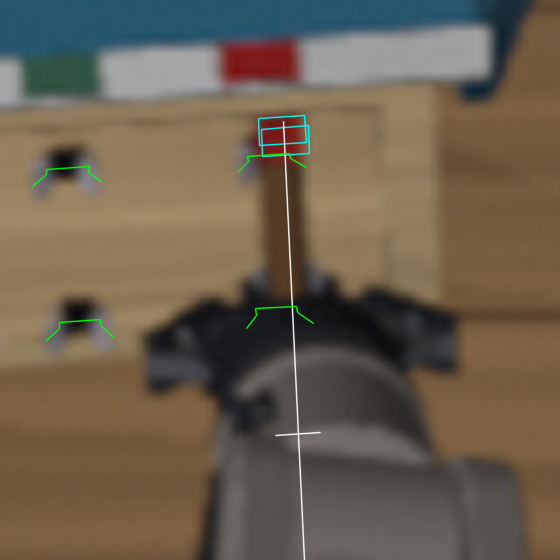

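send_rows([
  [[0, -0.0001, 0.0137], [0, 0, 0]],
  [[0, -0.0001, 0.0137], [0, 0, 0]],
  [[0, 0, 0.0137], [0, 0, 0]],
  [[0, 0, 0.0137], [0, 0, 0]],
  [[0, 0, 0], [0, 0, 0]],
  [[0, 0, 0], [0, 0, 0]],
])

```text
clock: 19.95
tcp_pos: [0.5913, -0.0856, 0.1614]
orientation: [1.867, 1.992, 0.535]
contact_force: [0.1, -0.4, -0.7]
grip_width: 0.0156
```

```bash
python3 st.py; python3 look.py b4; python3 ov.py b4 -.001
```

```text
local [ 0.0038 -0.0957  0.066 ] rot [-0.18 -0.11 -0.06] Frail [-0.3 -0.4 -0.7] M [-0.    0.67  0.01] w 0.0156 t 19.95
[ 0.5913 -0.0856  0.1614] F [ 0.1 -0.4 -0.7] M [-0.    0.67  0.01] w 0.0156 t 19.95
```

View pics/b4_ov_side.png

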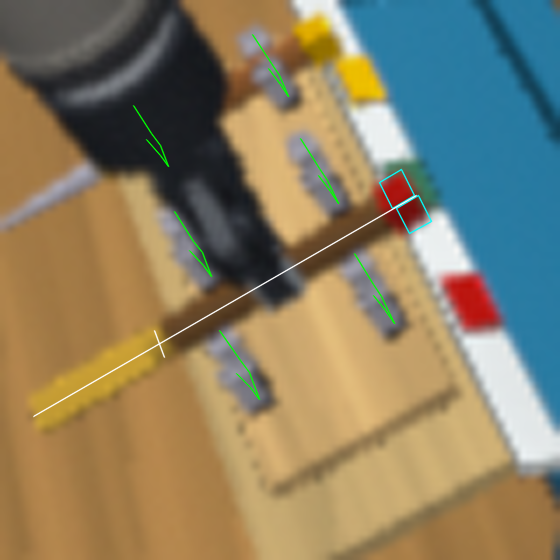

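View pics/b4_top.png

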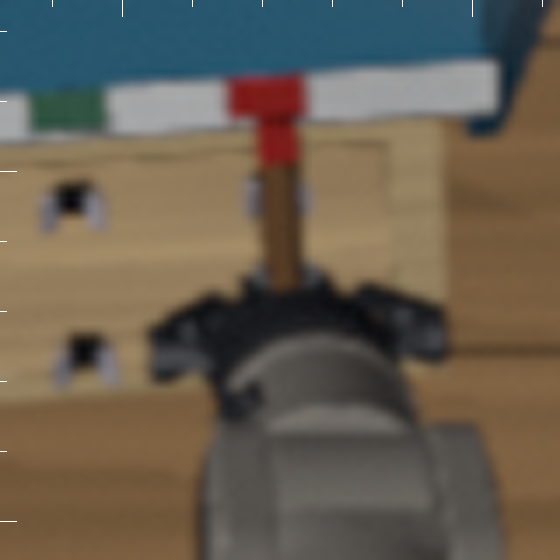

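send_rows([
  [[0, -0.0025, 0.01], [0.03, 0.02, 0.01]],
  [[0, 0, 0.01], [0, 0, 0]],
  [[0, 0, 0.005], [0, 0, 0]],
  [[0, 0, 0], [0, 0, 0]],
  [[0, 0, 0], [0, 0, 0]],
])

```text
clock: 20.68
tcp_pos: [0.5982, -0.0852, 0.1408]
orientation: [1.872, 1.999, 0.527]
contact_force: [-0.5, -1.0, -1.2]
grip_width: 0.0157
```

```bash
python3 st.py
```

```text
local [-0.0006 -0.0958  0.0446] rot [ 0.38 -0.07 -0.12] Frail [-1.1 -0.9 -0.7] M [-0.06  0.61  0.03] w 0.0157 t 20.675
```

send_rows([
  [[0, 0, 0.003], [0, 0, 0]],
  [[0, 0, 0.003], [0, 0, 0]],
  [[0, 0, 0], [0, 0, 0]],
  [[0, 0, 0], [0, 0, 0]],
])

```text
clock: 21.18
tcp_pos: [0.6013, -0.0849, 0.1357]
orientation: [1.871, 1.999, 0.527]
contact_force: [-1.8, 1.3, 2.4]
grip_width: 0.0156
```

```bash
python3 st.py
```

```text
local [-0.0004 -0.0957  0.0387] rot [ 0.36 -0.07 -0.13] Frail [-0.3  1.4  2.9] M [-0.1   0.57  0.13] w 0.0156 t 21.175
```

send_rows([
  [[0, 0, 0.003], [0, 0, 0]],
  [[0, 0, 0.003], [0, 0, 0]],
  [[0, 0, 0], [0, 0, 0]],
])

```text
clock: 21.55
tcp_pos: [0.6043, -0.0848, 0.1305]
orientation: [1.871, 1.999, 0.527]
contact_force: [-3.2, 0.6, 4.6]
grip_width: 0.0157
```

```bash
python3 st.py
```

```text
local [-0.0004 -0.0957  0.0326] rot [ 0.36 -0.07 -0.13] Frail [-0.4  0.8  5.6] M [-0.04  0.69  0.17] w 0.0157 t 21.55
```

send_rows([
  [[0, 0.001, -0.003], [-0.06, 0, 0.02]],
  [[0, 0.0003, 0.003], [0, 0, 0]],
  [[0, 0, 0.003], [0, 0, 0]],
  [[0, 0, 0.002], [0, 0, 0]],
  [[0, 0, 0], [0, 0, 0]],
])

```text
clock: 22.18
tcp_pos: [0.6071, -0.0846, 0.1263]
orientation: [1.871, 1.995, 0.531]
contact_force: [-7.4, 0.7, 6.7]
grip_width: 0.016
```

```bash
python3 st.py
```

```text
local [-0.     -0.0957  0.0276] rot [ 0.14 -0.09 -0.03] Frail [-3.   1.2  9.5] M [-0.12  1.12  0.23] w 0.016 t 22.175
```

send_rows([
  [[0, 0, 0.002], [0, 0, 0]],
  [[0, 0, 0.002], [0, 0, 0]],
  [[0, 0, 0], [0, 0, 0]],
])

```text
clock: 22.55
tcp_pos: [0.6093, -0.0845, 0.1231]
orientation: [1.87, 1.995, 0.531]
contact_force: [-7.0, -0.3, 8.5]
grip_width: 0.0155
```

```bash
python3 st.py
```

```text
local [ 0.0002 -0.0957  0.0237] rot [ 0.11 -0.09 -0.03] Frail [-1.8  0.1 10.8] M [-0.01  1.08  0.1 ] w 0.0155 t 22.55
```

send_rows([
  [[0, 0, 0.0015], [0, 0, 0]],
  [[0, 0, 0.0015], [0, 0, 0]],
  [[0, 0, 0], [0, 0, 0]],
])

```text
clock: 22.92
tcp_pos: [0.611, -0.0843, 0.1207]
orientation: [1.87, 1.995, 0.531]
contact_force: [-7.4, -0.5, 9.8]
grip_width: 0.0159
```

```bash
python3 st.py
```

```text
local [ 0.0005 -0.0957  0.0209] rot [ 0.08 -0.09 -0.03] Frail [-1.5 -0.1 12.2] M [ 0.04  0.88 -0.09] w 0.0159 t 22.925
```

send_rows([
  [[0, 0, 0.0015], [0, 0, 0]],
  [[0, 0, 0.001], [0, 0, 0]],
  [[0, 0, 0], [0, 0, 0]],
])

```text
clock: 23.3
tcp_pos: [0.6125, -0.0842, 0.1186]
orientation: [1.87, 1.995, 0.532]
contact_force: [-1.2, -1.4, 2.0]
grip_width: 0.0156
```

```bash
python3 st.py
```

```text
local [ 0.0008 -0.0956  0.0182] rot [ 0.06 -0.07 -0.03] Frail [-0.1 -1.3  2.4] M [-0.04  0.64 -0.23] w 0.0156 t 23.3
```

send_rows([
  [[0, 0, 0.0015], [0, 0, 0]],
  [[0, 0, 0.0015], [0, 0, 0]],
  [[0, 0, 0], [0, 0, 0]],
])

```text
clock: 23.68
tcp_pos: [0.614, -0.0841, 0.1157]
orientation: [1.87, 1.995, 0.532]
contact_force: [-3.9, 0.5, 6.4]
grip_width: 0.0159
```

```bash
python3 st.py
```

```text
local [ 0.0007 -0.0956  0.015 ] rot [ 0.07 -0.07 -0.03] Frail [-0.2  0.7  7.5] M [-0.04  0.69  0.01] w 0.0159 t 23.675
```

send_rows([
  [[0, 0, 0.0015], [0, 0, 0]],
  [[0, 0, 0.0015], [0, 0, 0]],
  [[0, 0, 0], [0, 0, 0]],
])

```text
clock: 24.05
tcp_pos: [0.6155, -0.084, 0.1133]
orientation: [1.87, 1.995, 0.532]
contact_force: [-4.5, -0.4, 8.8]
grip_width: 0.0157
```

```bash
python3 st.py
```

```text
local [ 0.0008 -0.0956  0.0121] rot [ 0.06 -0.07 -0.03] Frail [ 0.5 -0.1  9.9] M [-0.03  0.68 -0.01] w 0.0157 t 24.05
```

send_rows([
  [[0, 0, 0.0015], [0, 0, 0]],
  [[0, 0, 0.0015], [0, 0, 0]],
  [[0, 0, 0], [0, 0, 0]],
])

```text
clock: 24.42
tcp_pos: [0.617, -0.0839, 0.1107]
orientation: [1.87, 1.995, 0.532]
contact_force: [-7.1, -0.2, 9.7]
grip_width: 0.0159
```

```bash
python3 st.py
```

```text
local [ 0.0007 -0.0956  0.0092] rot [ 0.06 -0.07 -0.04] Frail [-1.3  0.3 11.9] M [-0.03  0.83  0.04] w 0.0159 t 24.425
```

send_rows([
  [[0, 0, 0.001], [0, 0, 0]],
  [[0, 0, 0], [0, 0, 0]],
])

```text
clock: 24.68
tcp_pos: [0.6172, -0.0839, 0.1104]
orientation: [1.869, 1.994, 0.531]
contact_force: [-13.4, -0.6, 18.0]
grip_width: 0.016
```

```bash
python3 st.py
```

```text
local [ 0.0008 -0.0957  0.0088] rot [ 0.04 -0.11 -0.04] Frail [-2.6  0.3 22.3] M [ 0.01  1.11 -0.03] w 0.016 t 24.675
```

send_rows([
  [[0, 0, 0.001], [0, 0, 0]],
  [[0, 0, 0], [0, 0, 0]],
])

```text
clock: 24.92
tcp_pos: [0.6173, -0.0839, 0.1102]
orientation: [1.868, 1.994, 0.531]
contact_force: [-23.2, -1.1, 30.3]
grip_width: 0.0156
```

```bash
python3 st.py
```

```text
local [ 0.0008 -0.0957  0.0086] rot [ 0.01 -0.16 -0.07] Frail [-4.9  0.4 37.8] M [0.06 1.58 0.08] w 0.0156 t 24.925
```

send_rows([
  [[0, 0, -0.005], [0, 0, 0]],
  [[0, 0, -0.005], [0, 0, 0]],
  [[0, 0, -0.005], [0, 0, 0]],
  [[0, 0, 0], [0, 0, 0]],
  [[0, 0, 0], [0, 0, 0]],
])

```text
clock: 25.55
tcp_pos: [0.6107, -0.0843, 0.1215]
orientation: [1.87, 1.995, 0.532]
contact_force: [-0.5, -0.2, 3.2]
grip_width: 0.0161
```

```bash
python3 st.py; python3 look.py b5
```

```text
local [ 0.0007 -0.0956  0.0217] rot [ 0.08 -0.04 -0.02] Frail [ 1.1 -0.1  3. ] M [-0.2   0.32  0.01] w 0.0161 t 25.55
[ 0.6107 -0.0843  0.1215] F [-0.5 -0.2  3.2] M [-0.2   0.32  0.01] w 0.0161 t 25.55
```

View pics/b5_side.png

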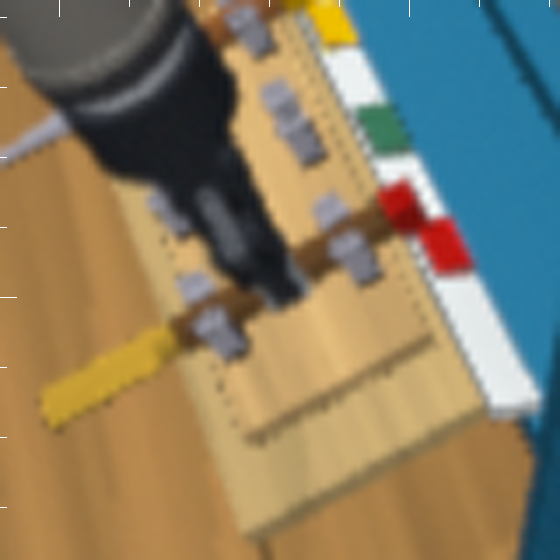

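Seated between both clip prongs. Release and retreat.

send_rows([
  [[0, 0, -0.0005], [0, 0, 0]],
  [[0, 0, 0], [0, 0, 0]],
  [[0, 0, 0], [0, 0, 0]],
  [[0, 0, 0], [0, 0, 0]],
], fingers=110)

```text
clock: 26.15
tcp_pos: [0.61, -0.0842, 0.1217]
orientation: [1.871, 1.996, 0.531]
contact_force: [0.5, 0.2, -0.0]
grip_width: 0.0488
```

send_rows([
  [[0, 0, -0.02], [0, 0, 0]],
  [[0, 0, -0.04], [0, 0, 0]],
  [[0, 0, -0.05], [0, 0, 0]],
  [[0, 0, -0.05], [0, 0, 0]],
  [[0, 0, -0.05], [0, 0, 0]],
  [[0, -0.04, -0.04], [0, 0, 0]],
  [[0, -0.04, -0.03], [0, 0, 0]],
  [[0, -0.03, 0], [0, 0, 0]],
  [[0, 0, 0], [0, 0, 0]],
])

```text
clock: 27.28
tcp_pos: [0.4318, -0.1123, 0.251]
orientation: [1.943, 2.015, 0.419]
contact_force: [0.3, -1.0, 0.5]
grip_width: 0.0486
```

```bash
python3 st.py; python3 - <<'E'
from chk import *
from bench import grab_frame
b=(("top",(175,110,305,200)),("side",(235,130,325,230)))
for n,bb in b:
    f=grab_frame(n); pickle.dump(f,open(n+"c1.pkl","wb")); crop(f,*bb,6,f"pics/c1_{n}.png")
    cv2.imwrite(f"pics/c1full_{n}.png",f["frame"][:,:,::-1])
chk("c1",-.095,b)
E
```

```text
local [-0.0907 -0.1121  0.224 ] rot [ 5.42 -1.86  1.14] Frail [ 0.5 -1.   0.3] M [0.06 0.4  0.03] w 0.0486 t 27.275
top [[563.0, 198.0], [600.0, 195.0], [598.0, 187.0], [561.0, 190.0], [563.0, 198.0]]
top [[600.0, 558.0], [581.0, 193.0]]
side [[391.0, 319.0], [402.0, 341.0], [415.0, 363.0], [404.0, 340.0], [391.0, 319.0]]
side [[81.0, 523.0], [403.0, 341.0]]
```

View pics/c1_side.png

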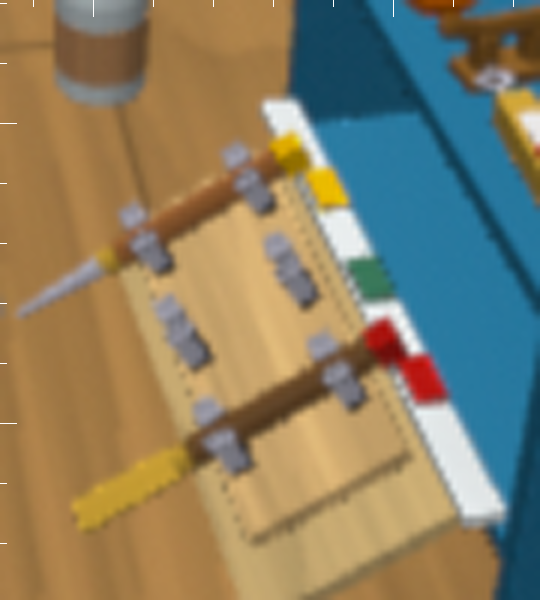

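View pics/c1_top.png

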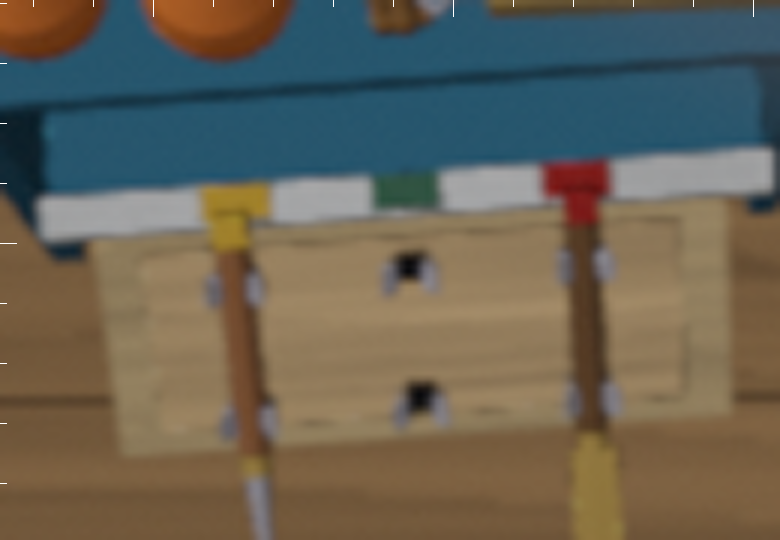

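View pics/c1_chk_side.png

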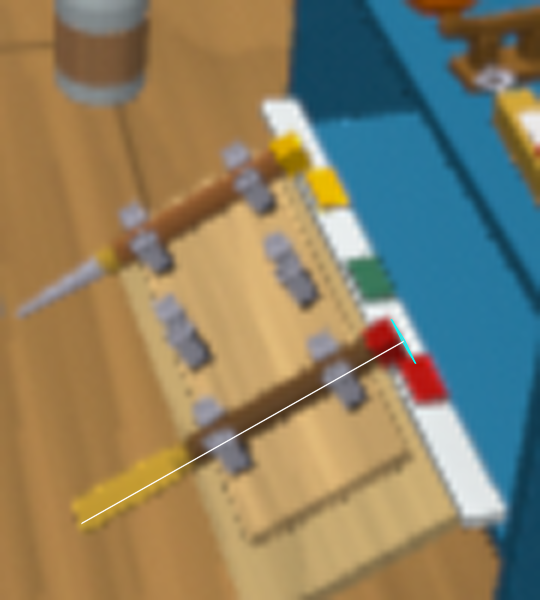

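View pics/c1full_top.png

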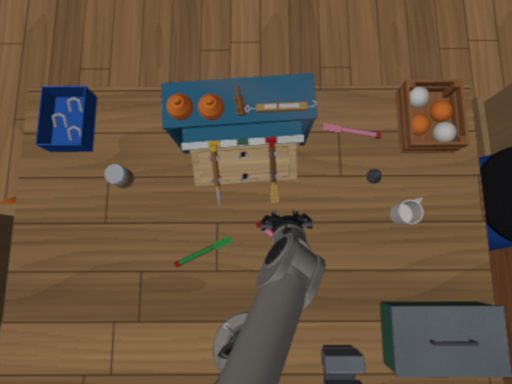

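```bash
python3 - <<'E'
from place import *
f=load("sidec1")
crop(f,262,185,312,225,14,"pics/z1.png")
crop(f,245,140,300,185,12,"pics/z2.png")
E
```

```text
(no output)
```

View pics/z1.png

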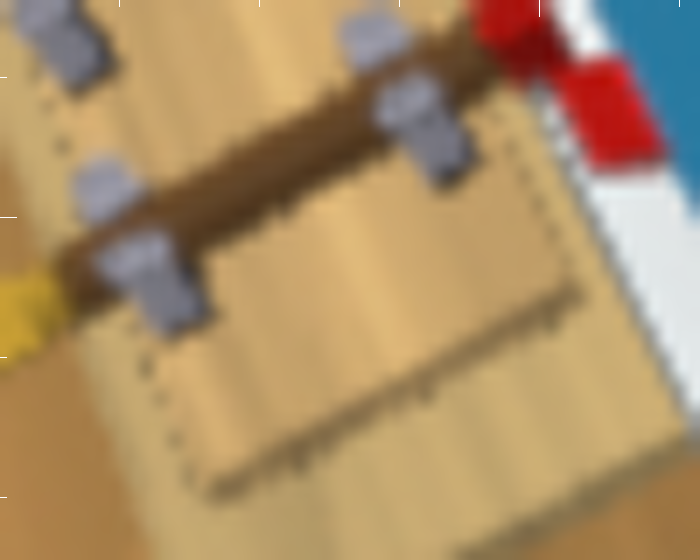

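View pics/z2.png

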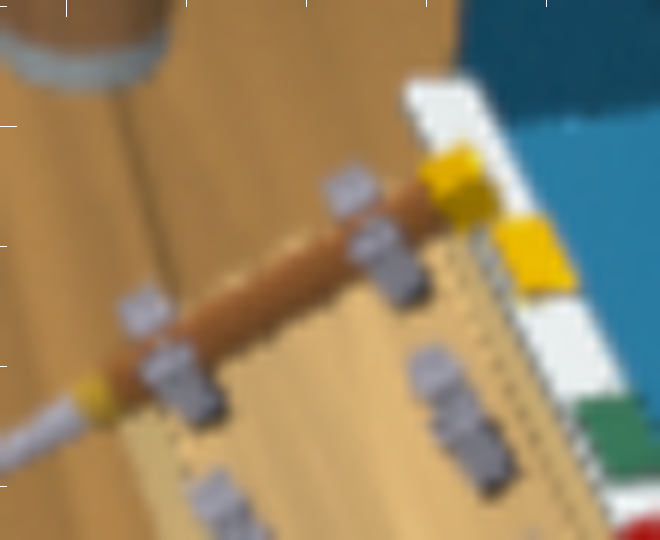

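```bash
python3 - <<'E'
from bench import r
print(r.hand_in(), r.get_obs()["clock"])
E
```

```text
the job is handed in; nothing more can be done
the job is handed in; nothing more can be done
```

Both net tools are on the flap and the job is handed in at about 27 s of the 67 s allowed. The fid (yellow cap) is in the left clip pair, and the net gauge (red cap) is in the right pair. The middle (green) pair is empty.

- **Snap:** the push on each tool rose and then fell sharply, from about 15 N to 8 N on the fid and about 12 N to 2 N on the gauge. After that it followed the rail's own spring down to the stop. The travel through each snap fits both tools being fully home.
- **Final pictures:** both handles lie between the prongs of both their clips, caps up the slope and spike and blade pointing down. Each is centred on its pair within about 1 mm. The gripper was clear, and I saw nothing else moved in the last top picture.
- **Harder push than wanted:** after the fid snapped, I ran the rail onto its hard stop and the wrist force briefly reached 54 N. The gauge reached 38 N there. Both pushes went through the handles in the fingers, well under the 120 N wrist limit. The 40 N limit is for the arm or the gripper's body, so I don't expect either to count.
- **Disagreement:** both handles sit about 3 mm higher than my rail measurement predicted. I put this down to reading the rail's near edge too low in the side picture, since both tools show the same offset and the forces and prongs look right.

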